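# Fetch the check weight from behind the containers

### The job

The balance is to be checked: move all three containers from the front seats of the wooden stand onto the black rubber mat, and only then fetch the small brass weight from behind them and stand it in the middle of the balance's round pan. When the weight is on the pan, put each container back, upright and centred, on the very seat it came from. Tip nothing over on the way, and leave the eraser and the roll of tape where they are.

Things in the scene. Friction and masses are not known exactly. Their poses are not given: they have to be found in the camera images.
- stand: Fixed wooden stand, board 140 (x) x 236 (y) x 10 mm; origin at the centre of its underside, z up, x away from the robot. Three flush cork seats, 66 mm across, at x -30, y -72/0/+72 mm; on each a container starts centred, shuffled. The weight starts at about x +22, y within 15 of 0. Rails: back 28 mm high from x +62, ends 20 mm high from y +-110.
- tall_jar_mid (a point): Tall slim straight jar with a red screw cap, loose, about 0.1 kg, round, 44 mm diameter, 105 mm high (the cap is the top 20 mm, as wide as the body). This point is at its centre, half-way up (52.5 mm above its base); z along its axis.
- dropper_mid (a point): Brown bottle with a thin black dropper top, loose, about 0.07 kg, round, 33 mm diameter in its body, which is straight up to about 60 mm; above it a collar of 24 mm diameter and a narrow dropper of 13 mm diameter; 102 mm high in all. This point is on its axis, half-way up (51 mm above its base); z along its axis.
- wide_jar_mid (a point): Short wide white plastic jar with a blue screw lid, loose, about 0.09 kg, round, 59 mm diameter up to 56 mm, then the lid of 54 mm diameter; 74 mm high in all. This point is on its axis, half-way up (37 mm above its base); z along its axis.
- weight_mid (a point): Brass balance weight with a small knob, loose, about 0.07 kg, round, 22 mm diameter, 22 mm high; the body below the knob is the widest part, about the lower 14 mm. This point is on its axis, half-way up (11 mm above its base); z along its axis.
- mat: Plain black rubber mat, fixed, 210 (its x) x 120 (its y) x 4 mm thick: the containers wait anywhere on it, whole base on the mat. It lies left or right of the stand, the balance on the other side. Origin at the centre of its underside; z up; x roughly away from the robot.
- pan (a point): Centre of the top of the balance's round steel pan, 68 mm across, rigid, 22 mm above the work surface. The grey pocket balance, fixed, 130 x 82 mm and 17 mm high under the pan, runs 87 mm from here toward the robot and 43 mm away from it, roughly along x.
- eraser_mid (a point): Blue and white eraser, 20 x 42 x 12 mm high, loose, lying on the work surface between the robot and the stand; leave it alone. This point is at its centre.
- tape_mid (a point): Roll of pale adhesive tape lying flat, 96 mm in diameter and 25 mm high, loose, on the work surface between the robot and the stand; leave it alone. This point is at its centre.
Mind the look-alikes: they are no part of the job. Leave any pink look-alike of the part that bears dropper_mid alone.

How it is judged:
On the way, in this order (a step that is already met when the one before it is completed fails the run):
1. all three containers stand released and upright on the mat while the weight is still in its place on the stand (x of tall_jar_mid in the frame of mat between -0.1 and 0.1 m and y of tall_jar_mid in the frame of mat between -0.056 and 0.056 m and z of tall_jar_mid in the frame of mat below 0.0645 m and angle between each of tall_jar_mid, dropper_mid, wide_jar_mid's own z axis and vertical below 0.15 rad and contact force between each of tall_jar, dropper, wide_jar and the fingers below 0.05 N and x of dropper_mid in the frame of mat between -0.1 and 0.1 m and y of dropper_mid in the frame of mat between -0.056 and 0.056 m and z of dropper_mid in the frame of mat below 0.063 m and x of wide_jar_mid in the frame of mat between -0.1 and 0.1 m and y of wide_jar_mid in the frame of mat between -0.056 and 0.056 m and z of wide_jar_mid in the frame of mat below 0.049 m and distance of weight_mid from where it was at the start of the episode below 0.02 m), for 0.2 s.
2. the weight stands released in the middle of the balance pan, the containers still on the mat (horizontal distance between weight_mid and pan below 0.015 m and z of weight_mid in the frame of pan between 0.006 and 0.016 m and angle between each of weight_mid, tall_jar_mid, dropper_mid, wide_jar_mid's own z axis and vertical below 0.15 rad and contact force between each of weight, tall_jar, dropper, wide_jar and the fingers below 0.05 N and x of tall_jar_mid in the frame of mat between -0.1 and 0.1 m and y of tall_jar_mid in the frame of mat between -0.056 and 0.056 m and z of tall_jar_mid in the frame of mat below 0.0645 m and x of dropper_mid in the frame of mat between -0.1 and 0.1 m and y of dropper_mid in the frame of mat between -0.056 and 0.056 m and z of dropper_mid in the frame of mat below 0.063 m and x of wide_jar_mid in the frame of mat between -0.1 and 0.1 m and y of wide_jar_mid in the frame of mat between -0.056 and 0.056 m and z of wide_jar_mid in the frame of mat below 0.049 m), for 0.2 s.
At the end, for the whole second after the job is handed in: The weight stands upright on the pan within 15 mm of its centre; each container stands upright within 15 mm of where it stood at the start; the eraser and the roll of tape are within 20 mm of where they were (distance of each of tall_jar_mid, dropper_mid, wide_jar_mid from where it was at the start of the episode below 0.015 m and angle between each of tall_jar_mid, dropper_mid, wide_jar_mid, weight_mid's own z axis and vertical below 0.15 rad and horizontal distance between weight_mid and pan below 0.015 m and z of weight_mid in the frame of pan between 0.006 and 0.016 m and contact force between weight and the fingers below 0.05 N and distance of each of eraser_mid, tape_mid from where it was at the start of the episode below 0.02 m); the robot touches nothing.
It fails at once if a container or the weight is tipped over (angle between any of tall_jar_mid, dropper_mid, wide_jar_mid, weight_mid's own z axis and vertical above 0.7 rad).
It fails at once if the eraser or the roll of tape is pushed away (distance of any of eraser_mid, tape_mid from where it was at the start of the episode above 0.02 m).
It also fails if it takes over 144 s, if anything falls off the work surface, if the arm or the gripper's body presses on something with over 40 N, if the wrist force passes 120 N, or if a joint passes its speed limit or range.

### The arm

A 6-joint arm with a two-finger parallel gripper is mounted at the origin on a cart in front of the work surface, level with it; the furniture and walls round the work are solid. World frame = base frame: x ahead of the robot, y to its left, z up, the work surface at z = 0. Lengths are in m, angles in rad, forces in N, time in s.
With the tool pointing down it reaches from about 0.35 to 0.8 m from the base axis. Payload 7.3 kg.
Tool frame: the origin (TCP) lies at the very end of the fingers, on their centre line; the grasp point (between the pads) lies bot.tcp_to_grasp behind it (bot.tcp_to_grasp is the distance from the TCP to the grasp point, in m); x points along the fingers, y is the direction in which the jaws open and shut, and the axes are right-handed (so a half turn about x gives the same grasp; the last joint's range is limited). The gripper opens to 85 mm and grips with 20 to 120 N. Pads are 22 mm wide; open, the fingers measure 114 mm over their backs; the gripper's body (76 mm by 85 mm) begins 54 mm behind the grasp point. The pads swing forward as they close: fully open they stand 13 mm farther back than shut.
Start: joints at [1.114, 0.342, 1.524, -0, 1.275, -0.146], TCP at [0.161, 0.5, 0.231] pointing down, gripper open.
Joint ranges: [-2.53, 2.53], [-0.77, 2.02], [0.04, 2.7], [-1, 4.14], [0.28, 2.66], [-3.11, 3.11]. Speed limits (rad/s): [2.57, 2.57, 3.14, 3.14, 3.14, 3.14].

### API

Orientations are given as a rotation vector (axis times angle).
In Python, from rig import bot gives the robot as it stands.
- The arm moves only by the tool send_rows, never from a script. Its argument "motion" is a list of rows, each a list of 6 numbers: the shift along the tool's x, y, z in m, then the turn, a rotation vector about the tool's x, y, z in degrees. In form: [[tx, ty, tz, wx, wy, wz], ...]. A call has 1 to 20 rows; each row is the pose to reach, as a shift and turn from the pose commanded when the call began, along the tool's axes at that moment; what a row does not reach only later rows make up. A row lasts 1/12 s, in which the tool goes at most 41.7 mm and 7.16 degrees, less where a joint would pass 70% of its speed; a pose out of reach is approached as far as the arm can. A call with a gripper value outside its range is refused whole. "hand" is the finger opening in m, from 0 to 0.0854, set as the call begins (left out, the last holds). The fingers move at their own pace and stop on an object; the grip force is fixed at half the most. Time passes only in rows, so rows that repeat a pose let the fingers close. It gives the time, the measured TCP pose, the force and the opening at its end, in the units of the state.
- bot.get_obs(): the state, without advancing time (a new reading comes with each control period).
- bot.read_camera(name): name is "side" or "top"; returns a dict with "image" (400x640x3 uint8, red, green, blue), "camera_matrix" (3x3 intrinsics, pixels), "xyz" and "rotation" of the camera in the world. Camera axes: x right, y down, z forward; pixel columns grow to the right and rows downward; lengths in m; the calibration is good to about 2 mm. A picture is of the moment at which its call begins. There is no depth.
- bot.finish_job(): hands the job in, once; it reports no verdict.
The state is a dict: "time": time; "joints": joint angles; "qvel": joint speeds; "joint_efforts": joint torques, N m; "tool_pos": TCP position; "orientation": TCP orientation; "force": force on the tool from outside, world axes, zero at the start; "torque": the same for the moment, N m; "width": finger opening in m.
Only numpy, scipy, OpenCV 4.12 (cv2) and the standard library are available. Lean on these libraries where they do the work, as an engineer would, in place of code of your own. Each camera call takes 0.05 s, during which the arm holds its last target.

## Working session

There is one attempt and no reset: what is moved stays moved. The work goes in short steps, Python scripts to look and compute and a tool call to move; the robot and the scene stay as the last step left them, time stands still between calls to the robot, and variables do not carry over. Pictures are saved under pics/ and viewed, and the job is handed in when it is done.

Besides the shell and the picture viewer there is one more tool, called after "Emit:" as name(argument=value, ...), one argument or row to a line, values as JSON. send_rows: Moves the arm, as the interface text tells. Its arguments: {"type":"object","properties":{"motion":{"type":"array","items":{"type":"array","items":{"type":"number"}}},"hand":{"type":"number"}},"required":["motion"]}

```bash
ls; mkdir -p pics
python3 - <<'E'
from rig import bot
import cv2
print(bot.get_obs(), bot.tcp_to_grasp)
for n in("top","side"):
    c=bot.read_camera(n); cv2.imwrite(f"pics/{n}0.png",c["image"][:,:,::-1]); print(n,c["camera_matrix"],c["xyz"],c["rotation"])
E
```

```text
pics
{'time': 0.0, 'joints': array([ 1.11398469e+00,  3.42749311e-01,  1.52499658e+00, -1.38771289e-05,
        1.27542172e+00, -1.46021517e-01]), 'qvel': array([0.00058546, 0.00204326, 0.00010535, 0.00044751, 0.00077863,
       0.001257  ]), 'joint_efforts': array([ 1.34088765e-03, -4.33659446e+01, -2.46016842e+01, -1.28208794e-04,
        7.79398863e-03, -1.46950799e-05]), 'tool_pos': array([0.16036662, 0.49948888, 0.2306193 ]), 'orientation': array([ 0.24274013,  1.55745445, -0.2451167 ]), 'force': array([-0.53570086,  0.28195494,  0.62386344]), 'torque': array([ 0.0087827 , -0.03253067,  0.01336236]), 'width': 0.08548781534564659} 0.0187
top [[504.0377112    0.         324.6880118 ]
 [  0.         504.0377112  202.20534908]
 [  0.           0.           1.        ]] [0.41157646 0.01955234 1.33161938] [-2.210805    2.18138189 -0.11757242]
side [[460.4919108    0.         318.66015282]
 [  0.         460.4919108  199.94394647]
 [  0.           0.           1.        ]] [0.56323693 1.02342683 0.77611339] [-0.12920456 -2.74872412  1.47569896]
```

View pics/top0.png

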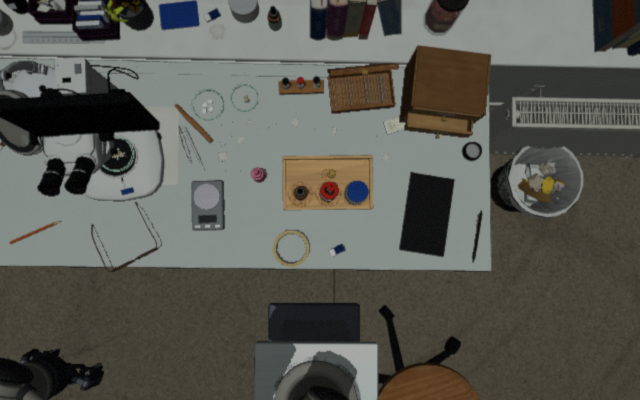

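View pics/side0.png

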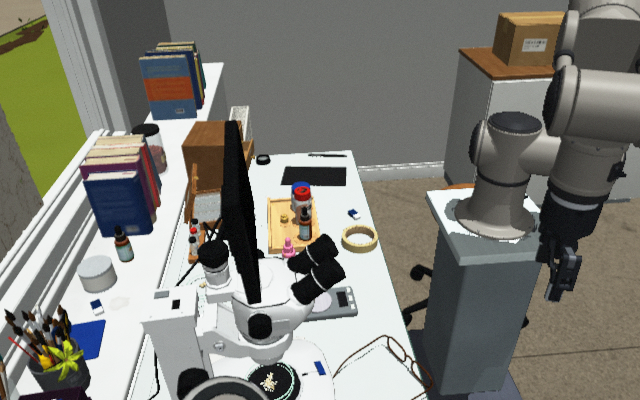

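```bash
cat > h.py <<'E'
import numpy as np, cv2
from scipy.spatial.transform import Rotation as R
from rig import bot
def cam(n):
    c=bot.read_camera(n); rot=np.array(c["rotation"]); c["R"]=rot if rot.shape==(3,3) else R.from_rotvec(rot).as_matrix(); return c
def ray(c,u,v):
    d=c["R"]@np.linalg.inv(c["camera_matrix"])@np.array([u,v,1.]); return d
def onz(c,u,v,z):
    d=ray(c,u,v); o=np.array(c["xyz"]); return o+d*(z-o[2])/d[2]
def proj(c,p):
    q=c["camera_matrix"]@(c["R"].T@(np.array(p)-c["xyz"])); return q[:2]/q[2]
def crop(c,name,x0,y0,x1,y1,k):
    im=c["image"][y0:y1,x0:x1,::-1]; cv2.imwrite(name,cv2.resize(im,None,fx=k,fy=k,interpolation=cv2.INTER_CUBIC))
E
python3 - <<'E'
from h import *
c=cam("top"); crop(c,"pics/t1.png",180,145,380,275,4)
crop(c,"pics/t2.png",380,150,500,270,4)
c=cam("side"); crop(c,"pics/s1.png",235,140,395,260,5)
E
```

```text
(no output)
```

View pics/t1.png

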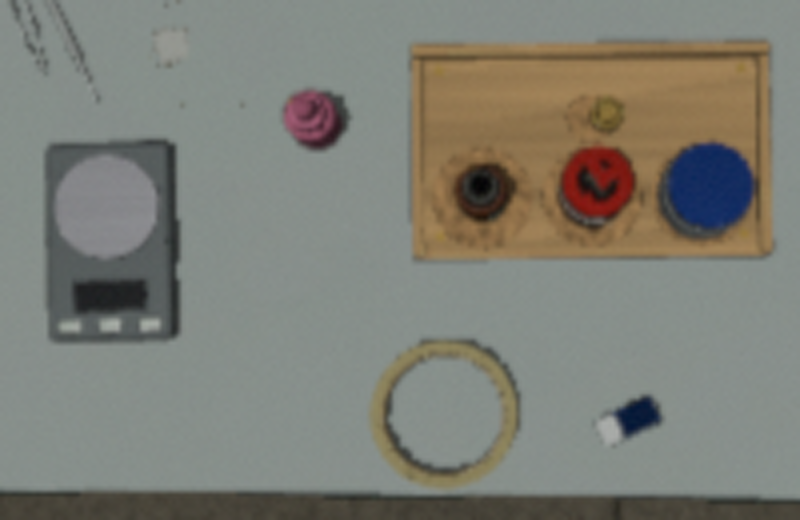

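View pics/s1.png

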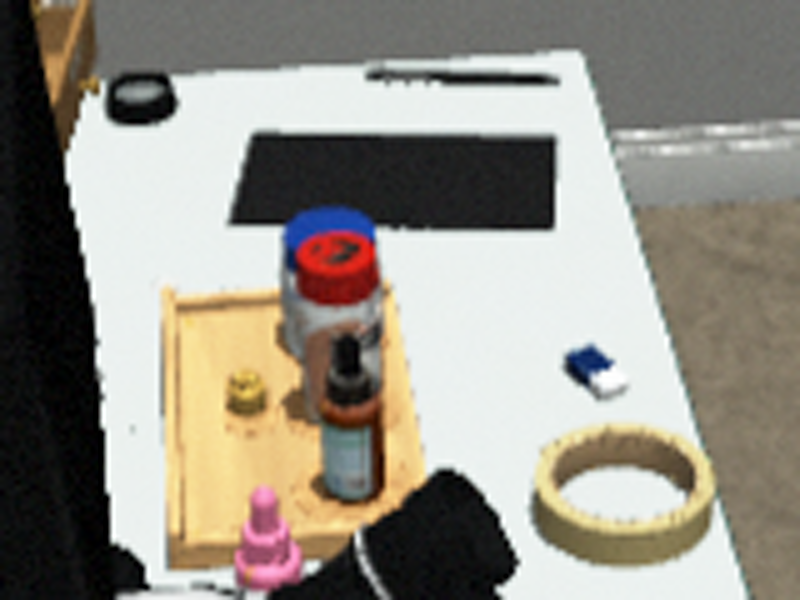

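The top view shows the dropper at (301,192), the tall red-capped jar at (329,189), the wide blue-lidded jar at (357,191), and the weight at (331,173). The pan is at (206,196), the mat around (427,214), the tape at (291,248) and the eraser at (337,249).

Possible look-alikes:
- **Brown bottle:** the pink bottle at (258,174), the shelf bottle at (274,17), and vials at (285–317,83). I choose the brown one at (301,192) on the stand.
- **Weight:** the only brass piece on the stand is at (331,173). The brass-coloured spots at (245,98) and the drawer knob are elsewhere.

The crop confirms both choices.

```bash
cat > m.py <<'E'
from h import *
def ctr(c,f,box,minA=8):
    x0,y0,x1,y1=box; im=c["image"][y0:y1,x0:x1]; hsv=cv2.cvtColor(im,cv2.COLOR_RGB2HSV)
    m=f(hsv,im.astype(int)).astype(np.uint8)*255
    cs,_=cv2.findContours(m,cv2.RETR_EXTERNAL,cv2.CHAIN_APPROX_NONE)
    k=max(cs,key=cv2.contourArea); pts=k.reshape(-1,2)+[x0,y0]
    hull=cv2.convexHull(pts.astype(np.int32)); (cx,cy),r=cv2.minEnclosingCircle(hull)
    M=cv2.moments(hull); return pts,(M["m10"]/M["m00"],M["m01"]/M["m00"]),r,cv2.minAreaRect(pts.astype(np.float32))
red=lambda h,i:((h[...,0]<8)|(h[...,0]>172))&(h[...,1]>170)&(h[...,2]>90)
blue=lambda h,i:(h[...,0]>100)&(h[...,0]<130)&(h[...,1]>150)
E
python3 - <<'E'
from m import *
c=cam("top")
def rep(n,f,box,z):
    p,m,r,mar=ctr(c,f,box); print(n,np.round(m,1),round(r,1),"->",np.round(onz(c,*m,z),4),"rad mm",round(r/504*(1.33-z)*1000,1)); return p,mar
rep("red",red,(310,170,348,210),.115)
rep("blue",blue,(340,170,380,215),.084)
rep("droptop",lambda h,i:h[...,2]<60,(290,175,312,208),.075)
rep("weight",lambda h,i:(h[...,0]>20)&(h[...,1]>110),(322,165,342,182),.024)
p,mar=rep("mat",lambda h,i:h[...,2]<50,(390,160,462,262),.004)
b=[onz(c,*q,.004) for q in cv2.boxPoints(mar)]; print("mat",np.round(b,4))
p,mar=rep("balance",lambda h,i:(h[...,2]<125),(185,170,232,240),.017)
print(np.round([onz(c,*q,.017) for q in cv2.boxPoints(mar)],4))
p,mar=rep("stand",lambda h,i:(h[...,0]<25)&(h[...,1]>60),(275,145,380,220),.02)
print(np.round(cv2.boxPoints(mar),1)); print(np.round([onz(c,*q,.02) for q in cv2.boxPoints(mar)],4))
rep("tape",lambda h,i:(h[...,0]>15)&(h[...,0]<32)&(h[...,1]>50),(265,225,318,268),.025)
rep("eraser",blue,(325,235,350,260),.012)
rep("pink",lambda h,i:(h[...,0]>150)&(h[...,0]<175)&(h[...,1]>80),(245,160,275,190),.03)
i=c["image"]; print(i[196,200],i[185,195],i[210,196])
pl=cv2.cvtColor(i,cv2.COLOR_RGB2HSV); print(pl[196,206],pl[215,196],pl[173,331])
E
```

```text
red [329.  189.9] 8.7 -> [ 0.536  -0.0263  0.115 ] rad mm 21.1
blue [357.2 191.2] 10.1 -> [ 0.5372 -0.0977  0.084 ] rad mm 24.9
droptop [300.9 192.7] 6.6 -> [0.5321 0.0426 0.075 ] rad mm 16.4
weight [331.4 172.9] 3.9 -> [ 0.5902 -0.0355  0.024 ] rad mm 10.1
mat [426.6 214.1] 43.8 -> [ 0.487  -0.2904  0.004 ] rad mm 115.3
mat [[ 0.3931 -0.2178  0.004 ]
 [ 0.5982 -0.2483  0.004 ]
 [ 0.5828 -0.3649  0.004 ]
 [ 0.3775 -0.3329  0.004 ]]
balance [207.5 204.7] 29.2 -> [0.5027 0.2853 0.017 ] rad mm 76.0
[[0.5692 0.3302 0.017 ]
 [0.5705 0.2447 0.017 ]
 [0.4376 0.241  0.017 ]
 [0.4365 0.3259 0.017 ]]
stand [327.4 182.1] 51.4 -> [ 0.5663 -0.0255  0.02  ] rad mm 133.5
[[282.3 156. ]
 [371.8 154.9]
 [372.5 208.4]
 [283.  209.5]]
[[ 0.6333  0.0937  0.02  ]
 [ 0.6404 -0.1418  0.02  ]
 [ 0.499  -0.1443  0.02  ]
 [ 0.4927  0.0893  0.02  ]]
tape [290.6 248.1] 18.4 -> [0.3931 0.0676 0.025 ] rad mm 47.6
eraser [339.  248.4] 4.0 -> [ 0.3935 -0.058   0.012 ] rad mm 10.5
pink [257.8 174.3] 7.0 -> [0.5825 0.1557 0.03  ] rad mm 18.0
[132 132 136] [86 91 91] [87 93 92]
[120   7 137] [86 19 93] [ 21 149 135]
```

View pics/t2.png

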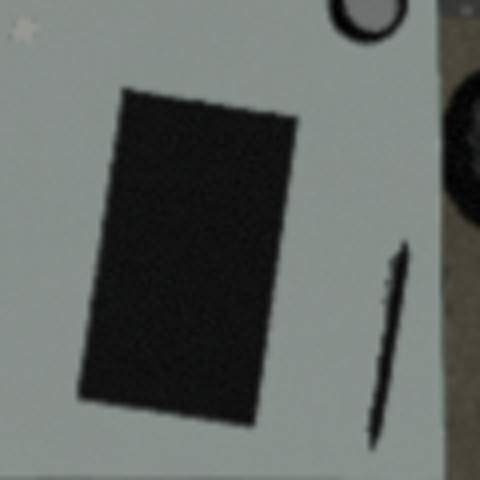

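```bash
cat >> m.py <<'E'
def go(tx,ty,tz,yaw=None):
    """delta from current measured pose to target with tool x down, tool y along (sin..): yaw=angle of tool y axis in world"""
    o=bot.get_obs(); A=R.from_rotvec(o["orientation"]).as_matrix(); d=A.T@(np.array([tx,ty,tz])-o["tool_pos"])
    out=[]
    if yaw is not None:
        x=np.array([0,0,-1.]); y=np.array([np.cos(yaw),np.sin(yaw),0]); B=np.c_[x,y,np.cross(x,y)]
        out=np.round(np.degrees(R.from_matrix(A.T@B).as_rotvec()),2)
    print("delta mm",np.round(d*1000,1),"turn",out,"tool axes",np.round(A,3).tolist())
E
python3 - <<'E'
from m import *
c=cam("top")
print("dropknob",onz(c,300.75,191.3,.112))
p,m,r,mar=ctr(c,lambda h,i:(h[...,2]>115)&(i[...,2]>=i[...,1]),(192,180,221,212)); print("pan",m,r,onz(c,*m,.022))
for z in (.112,.075): print(proj(c,[.5341,.0456,z]))
go(.536,-.026,.23,np.pi/2)
go(.536,-.026,.23,-np.pi/2)
E
```

```text
dropknob [0.53194725 0.04227021 0.112     ]
pan (205.97153635116595, 196.33573388203015) 12.81870174407959 [0.52398784 0.28903894 0.022     ]
[299.39190323 190.397047  ]
[299.68411941 191.88030541]
delta mm [   1.2 -385.7  518.3] turn [-1.781e+01 -1.000e-02  3.000e-02] tool axes [[-0.0, 0.306, 0.952], [-0.0, 0.952, -0.306], [-1.0, -0.0, -0.0]]
delta mm [   1.2 -385.7  518.3] turn [1.6219e+02 4.0000e-02 1.0000e-02] tool axes [[-0.0, 0.306, 0.952], [-0.0, 0.952, -0.306], [-1.0, -0.0, -0.0]]
```

Emit:
send_rows(
  motion=[
    [0,-0.02,0.027,-1,0,0],
    [0,-0.05,0.067,-3,0,0],
    [0,-0.077,0.104,-6,0,0],
    [0,-0.103,0.138,-9,0,0],
    [0,-0.129,0.173,-12,0,0],
    [0,-0.154,0.207,-15,0,0],
    [0,-0.18,0.242,-17.8,0,0],
    [0,-0.206,0.276,-17.8,0,0],
    [0,-0.232,0.311,-17.8,0,0],
    [0,-0.257,0.346,-17.8,0,0],
    [0,-0.283,0.38,-17.8,0,0],
    [0,-0.309,0.415,-17.8,0,0],
    [0,-0.334,0.449,-17.8,0,0],
    [0,-0.355,0.477,-17.8,0,0],
    [0,-0.372,0.5,-17.8,0,0],
    [0,-0.382,0.513,-17.8,0,0],
    [0,-0.386,0.518,-17.8,0,0],
    [0,-0.386,0.518,-17.8,0,0],
  ],
  hand=0.065,
)

```text
time: 1.8
tool_pos: [0.5361, -0.0275, 0.2307]
orientation: [0.002, 1.572, -0.002]
force: [-1.0, -0.2, 0.3]
width: 0.0652
```

Run:
```python
from m import *
go(.536,-.0263,.082,np.pi/2)
print(bot.get_obs())
c=cam("side"); crop(c,"pics/s2.png",215,80,375,260,4)
```

```text
delta mm [148.7   1.1  -0. ] turn [-0.15 -0.04 -0.01] tool axes [[-0.001, 0.003, 1.0], [0.0, 1.0, -0.003], [-1.0, 0.0, -0.001]]
{'time': 1.8, 'joints': array([-1.94007441e-01,  3.64572358e-01,  1.49203606e+00,  4.26165842e-05,
        1.28572739e+00, -1.76214425e+00]), 'qvel': array([ 0.0485498 , -0.03549238,  0.04333136,  0.01292243,  0.00634102,
        0.01830628]), 'joint_efforts': array([ -1.44452121, -43.79419684, -25.51656604,  -0.1434132 ,
        -0.06970885,  -0.20021517]), 'tool_pos': array([ 0.53610681, -0.02745981,  0.23069396]), 'orientation': array([ 0.00224172,  1.57151688, -0.00195511]), 'force': array([-1.04585311, -0.21790104,  0.3162365 ]), 'torque': array([ 0.01247625,  0.01300816, -0.01248905]), 'width': 0.06523964161351707}
```

View pics/s2.png

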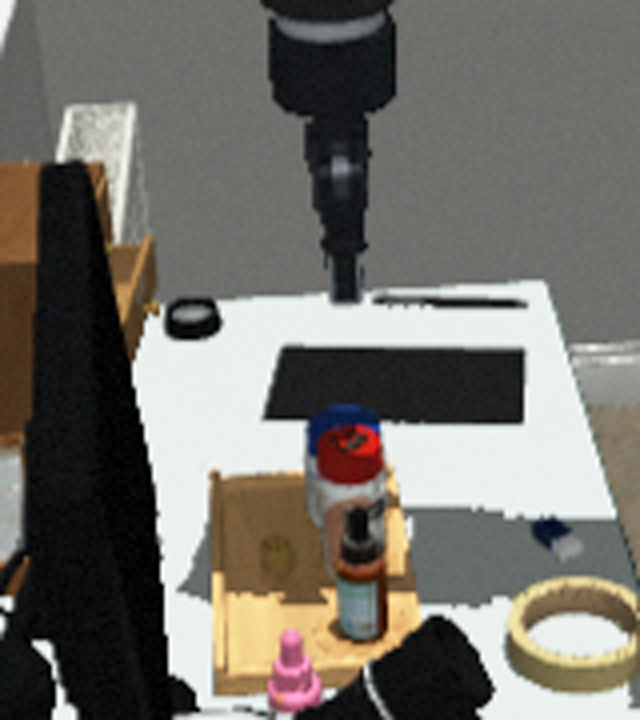

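The side view shows the gripper at about (300,150) right above the red cap, with the jars undisturbed. I'll lower it now.

Emit:
send_rows(
  motion=[
    [0.02,0.001,0,0,0,0],
    [0.05,0.001,0,0,0,0],
    [0.08,0.001,0,0,0,0],
    [0.11,0.001,0,0,0,0],
    [0.13,0.001,0,0,0,0],
    [0.14,0.001,0,0,0,0],
    [0.146,0.001,0,0,0,0],
    [0.146,0.001,0,0,0,0],
    [0.146,0.001,0,0,0,0],
  ],
  hand=0.056,
)

```text
time: 2.6
tool_pos: [0.5362, -0.0246, 0.0864]
orientation: [-0.001, 1.569, 0.0]
force: [0.6, -0.2, 0.2]
width: 0.0564
```

Emit:
send_rows(
  motion=[
    [0,0,0,0,0,0],
    [0,0,0,0,0,0],
    [0,0,0,0,0,0],
    [0,0,0,0,0,0],
    [0,0,0,0,0,0],
    [0,0,0,0,0,0],
    [0,0,0,0,0,0],
    [0,0,0,0,0,0],
  ],
  hand=0.03,
)

```text
time: 3.27
tool_pos: [0.5367, -0.025, 0.0871]
orientation: [0.0, 1.567, -0.0]
force: [-0.2, 2.8, 6.3]
width: 0.0423
```

Emit:
send_rows(
  motion=[
    [-0.01,0,0,0,0,0],
    [-0.03,0,0,0,0,0],
    [-0.06,0,0,0,0,0],
    [-0.09,0,0,0,0,0],
    [-0.115,-0.01,0,0,0,0],
    [-0.125,-0.03,0.002,0,0,0],
    [-0.125,-0.06,0.005,0,0,0],
    [-0.125,-0.095,0.008,0,0,0],
    [-0.125,-0.13,0.01,0,0,0],
    [-0.125,-0.165,0.013,0,0,0],
    [-0.125,-0.2,0.016,0,0,0],
    [-0.125,-0.23,0.018,0,0,0],
    [-0.125,-0.255,0.02,0,0,0],
    [-0.125,-0.27,0.022,0,0,0],
    [-0.125,-0.277,0.022,0,0,0],
    [-0.125,-0.277,0.022,0,0,0],
    [-0.125,-0.277,0.022,0,0,0],
  ],
)

```text
time: 4.68
tool_pos: [0.5574, -0.3015, 0.2105]
orientation: [0.001, 1.571, 0.0]
force: [1.2, 0.6, -1.2]
width: 0.0422
```

Run:
```python
from m import *
print(bot.get_obs()["width"])
go(.559,-.3016,.082,np.pi/2)
c=cam("side"); crop(c,"pics/s3.png",215,60,415,260,3)
```

```text
0.04224968483016705
delta mm [128.5  -0.2   1.6] turn [-0.02 -0.01 -0.04] tool axes [[-0.0, 0.0, 1.0], [0.001, 1.0, -0.0], [-1.0, 0.001, -0.0]]
```

View pics/s3.png

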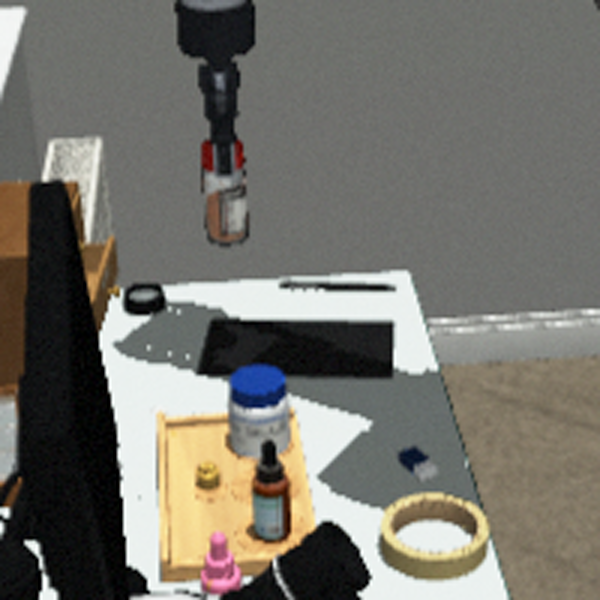

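The jar hangs upright in the gripper. The weight, dropper and wide jar have not moved. Lowering onto the mat.

Emit:
send_rows(
  motion=[
    [0.02,0,0.001,0,0,0],
    [0.05,0,0.001,0,0,0],
    [0.08,0,0.001,0,0,0],
    [0.105,0,0.001,0,0,0],
    [0.118,0,0.001,0,0,0],
    [0.123,0,0.001,0,0,0],
    [0.126,0,0.001,0,0,0],
    [0.128,0,0.001,0,0,0],
    [0.128,0,0.001,0,0,0],
    [0.128,0,0.001,0,0,0],
  ],
)

```text
time: 5.57
tool_pos: [0.5593, -0.3022, 0.0836]
orientation: [-0.001, 1.569, -0.001]
force: [-0.3, 0.1, -1.3]
width: 0.0419
```

Emit:
send_rows(
  motion=[
    [0.001,0,0,0,0,0],
    [0.002,0,0,0,0,0],
    [0.003,0,0,0,0,0],
    [0.003,0,0,0,0,0],
    [0.003,0,0,0,0,0],
  ],
)

```text
time: 5.98
tool_pos: [0.5593, -0.3023, 0.0811]
orientation: [-0.001, 1.569, -0.001]
force: [-1.6, 1.9, 7.2]
width: 0.0422
```

Contact is made (+7 N). Releasing and retreating.

Emit:
send_rows(
  motion=[
    [0,0,0,0,0,0],
    [0,0,0,0,0,0],
    [0,0,0,0,0,0],
    [0,0,0,0,0,0],
    [0,0,0,0,0,0],
    [-0.01,0,0,0,0,0],
    [-0.03,0,0,0,0,0],
    [-0.06,0,0,0,0,0],
    [-0.09,0,0,0,0,0],
    [-0.11,0,0,0,0,0],
    [-0.12,0,0,0,0,0],
    [-0.12,0,0,0,0,0],
  ],
  hand=0.06,
)

```text
time: 6.98
tool_pos: [0.5596, -0.3027, 0.2025]
orientation: [-0.002, 1.566, -0.002]
force: [-0.0, -0.0, 0.5]
width: 0.06
```

Run:
```python
from m import *
c=cam("side"); crop(c,"pics/s4.png",235,60,395,260,3)
go(.5335,.0425,.2,np.pi/2)
```

```text
delta mm [-3.000e-01  3.447e+02 -2.540e+01] turn [-0.01  0.09  0.06] tool axes [[0.002, 0.0, 1.0], [-0.001, 1.0, -0.0], [-1.0, -0.001, 0.002]]
```

View pics/s4.png

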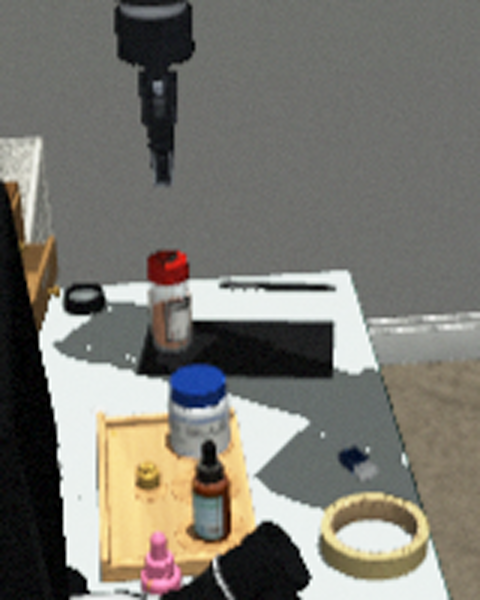

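Run:
```python
from m import *
c=bot.read_camera("side"); c=cam("side"); o=np.array(c["xyz"])
for u,v in((304.3,208.5),(305.3,238.5)):
    d=ray(c,u,v); print(o+d*(.0435-o[1])/d[1])
c=cam("top"); crop(c,"pics/t5.png",275,150,375,215,7)
```

```text
[0.53506408 0.0435     0.10034125]
[0.53625655 0.0435     0.00187957]
```

View pics/t5.png

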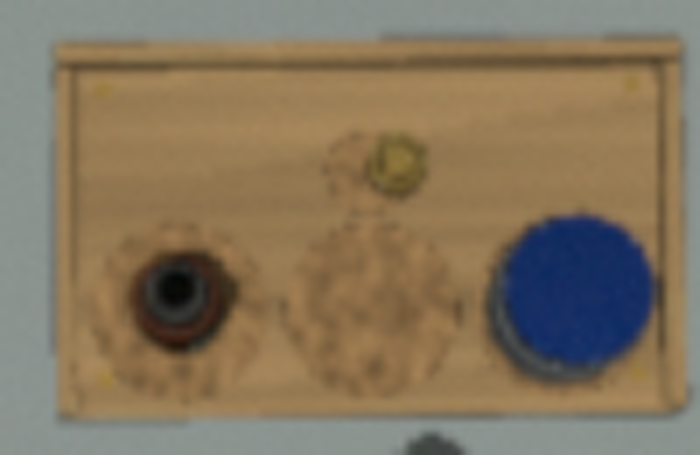

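Emit:
send_rows(
  motion=[
    [0,0.015,-0.001,0,0,0],
    [0,0.04,-0.003,0,0,0],
    [0,0.075,-0.006,0,0,0],
    [0,0.112,-0.009,0,0,0],
    [0,0.15,-0.012,0,0,0],
    [0,0.188,-0.014,0,0,0],
    [0,0.226,-0.017,0,0,0],
    [0,0.262,-0.02,0,0,0],
    [0,0.295,-0.022,0,0,0],
    [0,0.322,-0.024,0,0,0],
    [0,0.338,-0.025,0,0,0],
    [0,0.346,-0.026,0,0,0],
    [0,0.346,-0.026,0,0,0],
    [0,0.346,-0.026,0,0,0],
  ],
  hand=0.056,
)

```text
time: 8.35
tool_pos: [0.5325, 0.0436, 0.1985]
orientation: [-0.001, 1.572, 0.0]
force: [1.2, -0.2, -0.5]
width: 0.0557
```

Run:
```python
from m import *
go(.534,.0435,.045,np.pi/2)
```

```text
delta mm [153.5  -0.    1.7] turn [ 0.02 -0.08  0.02] tool axes [[-0.001, -0.0, 1.0], [-0.0, 1.0, 0.0], [-1.0, -0.0, -0.001]]
```

Emit:
send_rows(
  motion=[
    [0.02,0,0.001,0,0,0],
    [0.05,0,0.001,0,0,0],
    [0.08,0,0.001,0,0,0],
    [0.11,0,0.001,0,0,0],
    [0.132,0,0.001,0,0,0],
    [0.145,0,0.001,0,0,0],
    [0.15,0,0.001,0,0,0],
    [0.153,0,0.001,0,0,0],
    [0.153,0,0.001,0,0,0],
    [0.153,0,0.001,0,0,0],
  ],
)

```text
time: 9.18
tool_pos: [0.5344, 0.0434, 0.0471]
orientation: [0.001, 1.569, -0.001]
force: [-0.2, -0.1, 0.2]
width: 0.0561
```

Run:
```python
from m import *
c=cam("side"); crop(c,"pics/s6.png",255,150,345,250,6)
print(bot.get_obs()["tool_pos"])
```

```text
[0.53448974 0.04357609 0.04732136]
```

View pics/s6.png

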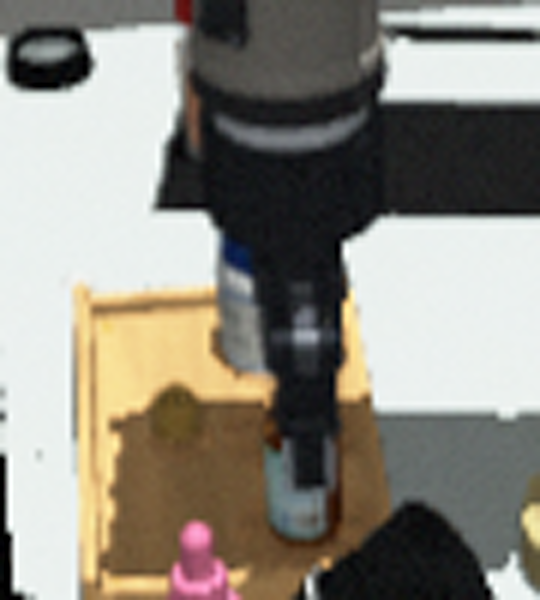

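The finger sits across the middle of the bottle body (about (306,227) in the full image). Closing.

Emit:
send_rows(
  motion=[
    [0,0,0.001,0,0,0],
    [0,0,0.001,0,0,0],
    [0,0,0.001,0,0,0],
    [0,0,0.001,0,0,0],
    [0,0,0.001,0,0,0],
    [0,0,0.001,0,0,0],
    [0,0,0.001,0,0,0],
    [0,0,0.001,0,0,0],
    [0,0,0.001,0,0,0],
  ],
  hand=0.02,
)

```text
time: 9.98
tool_pos: [0.5354, 0.0442, 0.0473]
orientation: [0.0, 1.569, 0.0]
force: [-0.2, 1.1, 6.0]
width: 0.0305
```

Emit:
send_rows(
  motion=[
    [-0.01,0,0,0,0,0],
    [-0.03,0,0,0,0,0],
    [-0.06,0,0,0,0,0],
    [-0.095,0,0,0,0,0],
    [-0.125,-0.01,0,0,0,0],
    [-0.145,-0.03,-0.003,0,0,0],
    [-0.15,-0.065,-0.008,0,0,0],
    [-0.15,-0.1,-0.013,0,0,0],
    [-0.15,-0.138,-0.018,0,0,0],
    [-0.15,-0.176,-0.023,0,0,0],
    [-0.15,-0.214,-0.028,0,0,0],
    [-0.15,-0.25,-0.033,0,0,0],
    [-0.15,-0.283,-0.038,0,0,0],
    [-0.15,-0.31,-0.042,0,0,0],
    [-0.15,-0.327,-0.044,0,0,0],
    [-0.15,-0.335,-0.045,0,0,0],
    [-0.15,-0.335,-0.045,0,0,0],
    [-0.15,-0.335,-0.045,0,0,0],
  ],
)

```text
time: 11.48
tool_pos: [0.4895, -0.2904, 0.1963]
orientation: [0.001, 1.571, 0.0]
force: [0.9, -0.2, -0.5]
width: 0.0302
```

Run:
```python
from m import *
go(.49,-.291,.043,np.pi/2)
c=cam("side"); crop(c,"pics/s7.png",215,60,415,260,3)
c=cam("top"); crop(c,"pics/t7.png",270,140,470,265,3)
```

```text
delta mm [153.3  -0.8   0.6] turn [-0.02 -0.02 -0.05] tool axes [[-0.0, 0.0, 1.0], [0.001, 1.0, -0.0], [-1.0, 0.001, -0.0]]
```

View pics/s7.png

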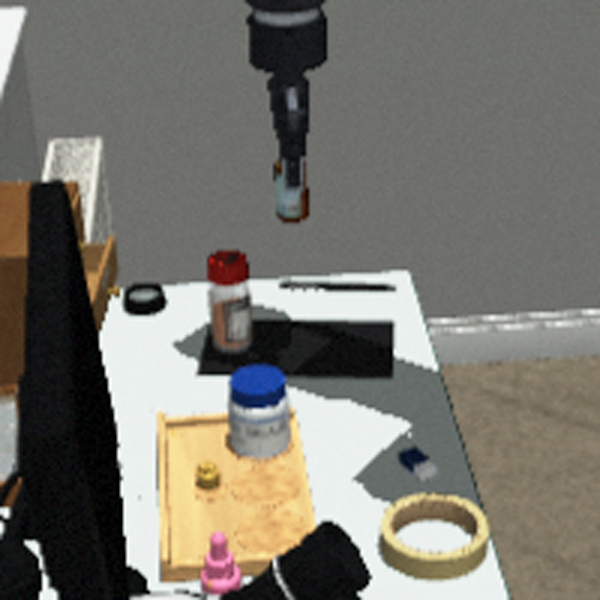

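The bottle is held upright and the tall jar stands on the mat. Lowering.

Emit:
send_rows(
  motion=[
    [0.02,0,0,0,0,0],
    [0.05,0,0,0,0,0],
    [0.08,0,0,0,0,0],
    [0.11,0,0,0,0,0],
    [0.132,0,0,0,0,0],
    [0.145,0,0,0,0,0],
    [0.15,0,0,0,0,0],
    [0.153,0,0,0,0,0],
    [0.155,0,0,0,0,0],
    [0.156,0,0,0,0,0],
    [0.156,0,0,0,0,0],
    [0.156,0,0,0,0,0],
  ],
)

```text
time: 12.58
tool_pos: [0.4902, -0.2911, 0.0414]
orientation: [-0.001, 1.569, -0.001]
force: [-0.1, 2.2, 3.7]
width: 0.0307
```

Emit:
send_rows(
  motion=[
    [0,0,0,0,0,0],
    [0,0,0,0,0,0],
    [0,0,0,0,0,0],
    [0,0,0,0,0,0],
    [0,0,0,0,0,0],
    [-0.01,0,0,0,0,0],
    [-0.03,0,0,0,0,0],
    [-0.06,0,0,0,0,0],
    [-0.095,0,0,0,0,0],
    [-0.125,0,0,0,0,0],
    [-0.15,0,0,0,0,0],
    [-0.16,0,0,0,0,0],
    [-0.16,0,0,0,0,0],
  ],
  hand=0.05,
)

```text
time: 13.67
tool_pos: [0.4907, -0.2918, 0.2034]
orientation: [-0.003, 1.566, -0.003]
force: [0.9, 0.0, 0.3]
width: 0.0501
```

Run:
```python
from m import *
c=cam("side"); crop(c,"pics/s8.png",235,60,395,260,3)
go(.5375,-.098,.2,np.pi/2)
```

```text
delta mm [  0.9 193.2  47.6] turn [-0.01  0.1   0.07] tool axes [[0.002, 0.0, 1.0], [-0.001, 1.0, -0.0], [-1.0, -0.001, 0.002]]
```

View pics/s8.png

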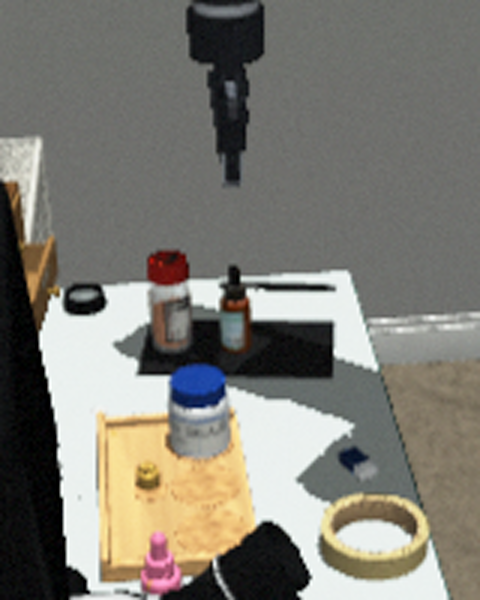

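Emit:
send_rows(
  motion=[
    [0,0.012,0.003,0,0,0],
    [0,0.035,0.009,0,0,0],
    [0,0.07,0.017,0,0,0],
    [0,0.107,0.026,0,0,0],
    [0,0.142,0.035,0,0,0],
    [0,0.17,0.042,0,0,0],
    [0,0.187,0.046,0,0,0],
    [0,0.193,0.047,0,0,0],
    [0,0.193,0.047,0,0,0],
    [0,0.193,0.047,0,0,0],
  ],
  hand=0.082,
)

```text
time: 14.55
tool_pos: [0.5361, -0.0981, 0.1992]
orientation: [-0.0, 1.573, 0.001]
force: [-1.0, 0.1, -0.3]
width: 0.082
```

Run:
```python
from m import *
go(.5375,-.098,.032,np.pi/2)
c=cam("top"); crop(c,"pics/t9.png",270,140,470,265,4)
```

```text
delta mm [167.2   0.    1.7] turn [ 0.03 -0.12 -0.02] tool axes [[-0.002, -0.0, 1.0], [0.0, 1.0, 0.001], [-1.0, 0.0, -0.002]]
```

View pics/t9.png

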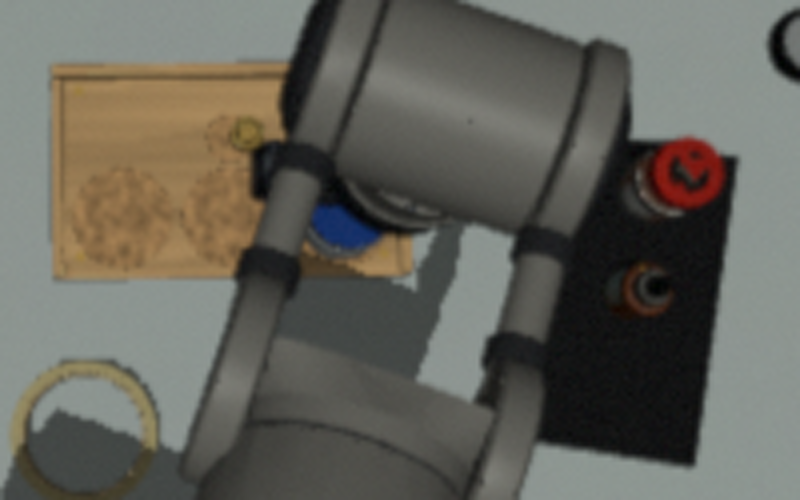

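Both containers stand well inside the mat, and the arm is over the wide jar. Descending slowly, watching the force.

Emit:
send_rows(
  motion=[
    [0.02,0,0.001,0,0,0],
    [0.05,0,0.001,0,0,0],
    [0.08,0,0.001,0,0,0],
    [0.1,0,0.001,0,0,0],
    [0.108,0,0.001,0,0,0],
    [0.116,0,0.001,0,0,0],
    [0.124,0,0.001,0,0,0],
    [0.124,0,0.001,0,0,0],
  ],
)

```text
time: 15.27
tool_pos: [0.5375, -0.0985, 0.0757]
orientation: [0.001, 1.571, -0.0]
force: [-0.6, 0.1, 0.1]
width: 0.0819
```

Emit:
send_rows(
  motion=[
    [0.01,0,0,0,0,0],
    [0.02,0,0,0,0,0],
    [0.03,0,0,0,0,0],
    [0.038,0,0,0,0,0],
    [0.043,0,0,0,0,0],
    [0.043,0,0,0,0,0],
    [0.043,0,0,0,0,0],
  ],
)

```text
time: 15.85
tool_pos: [0.5376, -0.098, 0.033]
orientation: [0.0, 1.571, 0.0]
force: [-0.7, 1.1, -0.3]
width: 0.0818
```

Run:
```python
from m import *
c=cam("side"); crop(c,"pics/s10.png",255,130,345,240,5)
print(bot.get_obs()["tool_pos"])
```

```text
[ 0.53786563 -0.0980427   0.03337675]
```

View pics/s10.png

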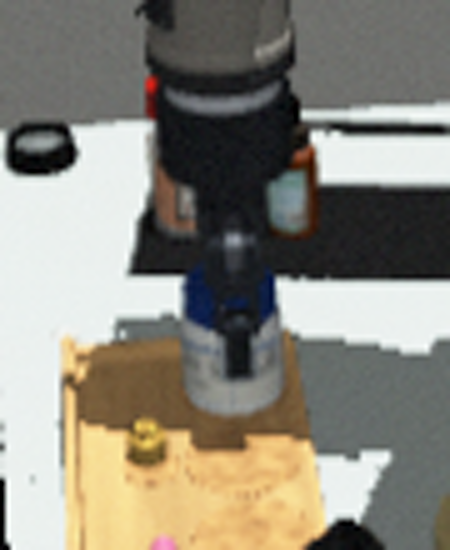

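The finger is centred on the jar body at about (303,199) and reaches the white part below the lid. Closing.

Emit:
send_rows(
  motion=[
    [0,0,0,0,0,0],
    [0,0,0,0,0,0],
    [0,0,0,0,0,0],
    [0,0,0,0,0,0],
    [0,0,0,0,0,0],
    [0,0,0,0,0,0],
    [0,0,0,0,0,0],
    [0,0,0,0,0,0],
    [0,0,0,0,0,0],
    [0,0,0,0,0,0],
  ],
  hand=0.045,
)

```text
time: 16.73
tool_pos: [0.5381, -0.098, 0.0344]
orientation: [-0.0, 1.569, -0.0]
force: [-1.6, 1.3, 5.6]
width: 0.0565
```

Emit:
send_rows(
  motion=[
    [-0.01,0,0,0,0,0],
    [-0.03,0,0,0,0,0],
    [-0.06,0,0,0,0,0],
    [-0.095,0,0,0,0,0],
    [-0.125,-0.008,-0.005,0,0,0],
    [-0.14,-0.025,-0.016,0,0,0],
    [-0.145,-0.05,-0.031,0,0,0],
    [-0.145,-0.08,-0.05,0,0,0],
    [-0.145,-0.11,-0.069,0,0,0],
    [-0.145,-0.138,-0.087,0,0,0],
    [-0.145,-0.16,-0.101,0,0,0],
    [-0.145,-0.175,-0.11,0,0,0],
    [-0.145,-0.183,-0.115,0,0,0],
    [-0.145,-0.183,-0.115,0,0,0],
    [-0.145,-0.183,-0.115,0,0,0],
  ],
)

```text
time: 17.98
tool_pos: [0.4228, -0.2808, 0.1786]
orientation: [0.001, 1.57, -0.0]
force: [0.2, 0.2, -0.6]
width: 0.0568
```

Run:
```python
from m import *
go(.4227,-.2813,.0284,np.pi/2)
c=cam("side"); crop(c,"pics/s11.png",215,60,415,260,3)
```

```text
delta mm [ 1.502e+02 -6.000e-01 -1.000e-01] turn [-0.05  0.02 -0.02] tool axes [[0.0, 0.001, 1.0], [0.0, 1.0, -0.001], [-1.0, 0.0, 0.0]]
```

View pics/s11.png

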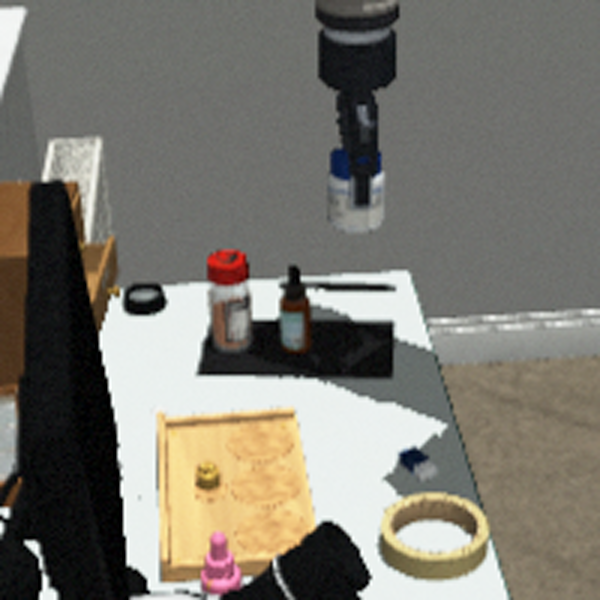

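Emit:
send_rows(
  motion=[
    [0.02,0,0,0,0,0],
    [0.05,0,0,0,0,0],
    [0.08,0,0,0,0,0],
    [0.11,0,0,0,0,0],
    [0.13,0,0,0,0,0],
    [0.141,0,0,0,0,0],
    [0.146,0,0,0,0,0],
    [0.149,0,0,0,0,0],
    [0.151,0,0,0,0,0],
    [0.152,0,0,0,0,0],
    [0.152,0,0,0,0,0],
    [0.152,0,0,0,0,0],
  ],
)

```text
time: 19.03
tool_pos: [0.4232, -0.2801, 0.0284]
orientation: [-0.0, 1.57, 0.001]
force: [-3.5, 7.1, 11.2]
width: 0.0568
```

Emit:
send_rows(
  motion=[
    [-0.001,0,0,0,0,0],
    [-0.001,0,0,0,0,0],
    [-0.001,0,0,0,0,0],
    [-0.001,0,0,0,0,0],
    [-0.001,0,0,0,0,0],
    [-0.001,0,0,0,0,0],
    [-0.01,0,0,0,0,0],
    [-0.03,0,0,0,0,0],
    [-0.06,0,0,0,0,0],
    [-0.095,0,0,0,0,0],
    [-0.125,0,0,0,0,0],
    [-0.15,0,0,0,0,0],
    [-0.16,0,0,0,0,0],
    [-0.16,0,0,0,0,0],
  ],
  hand=0.08,
)

```text
time: 20.2
tool_pos: [0.4236, -0.2819, 0.189]
orientation: [-0.003, 1.567, -0.003]
force: [0.5, 0.5, 0.0]
width: 0.08
```

Run:
```python
from m import *
c=cam("side"); crop(c,"pics/s12.png",215,60,415,260,3)
c=cam("top"); crop(c,"pics/t12.png",270,140,470,265,4)
go(.590,-.0355,.1,np.pi/2)
```

```text
delta mm [ 85.6 245.2 167.8] turn [-0.01 -0.04 -0.04] tool axes [[-0.001, 0.0, 1.0], [0.001, 1.0, -0.0], [-1.0, 0.001, -0.001]]
```

View pics/s12.png

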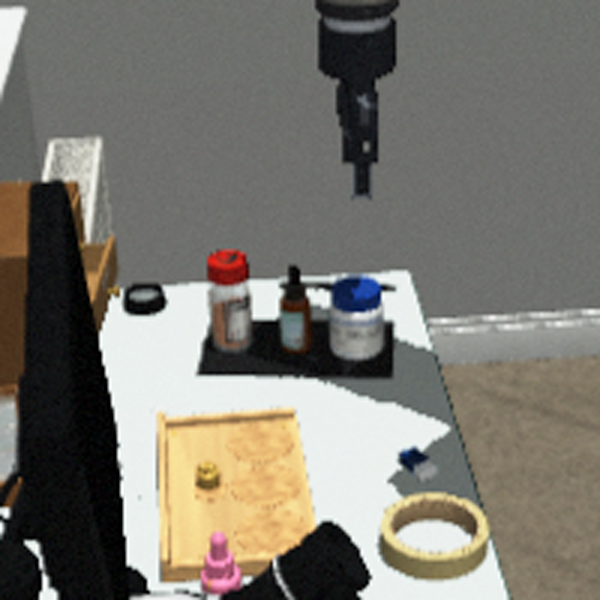

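View pics/t12.png

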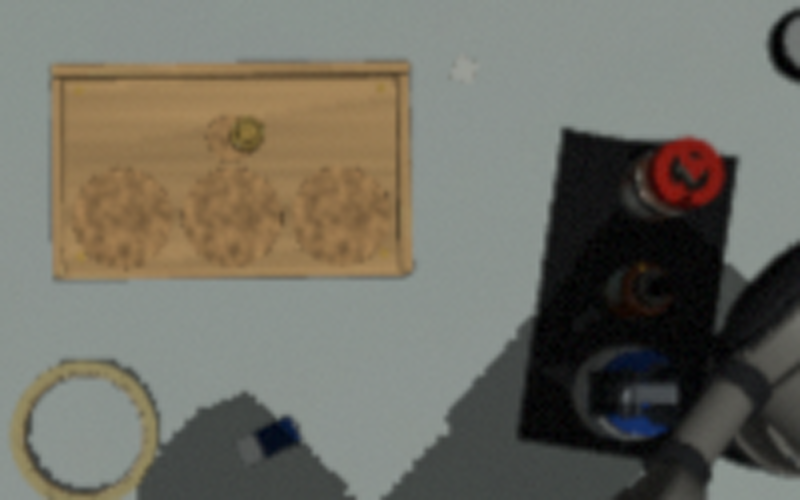

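Run:
```python
from m import *
c=cam("side"); o=np.array(c["xyz"])
p,m,r,mar=ctr(c,lambda h,i:(h[...,0]>18)&(h[...,0]<34)&(h[...,1]>150),(276,208,294,228)); print(m,r,onz(c,*m,.020))
c=cam("top")
for u,v in((300.75,194.25),(328.25,194),(355.25,193.5)): print(onz(c,u,v,.01))
p,m,r,mar=ctr(c,lambda h,i:(h[...,0]>20)&(h[...,1]>110),(322,165,342,182)); print(m,r,onz(c,*m,.024))
go(.590,-.0355,.1,np.pi/2)
```

```text
(284.05405405405406, 218.55855855855853) 3.95908784866333 [ 0.59105083 -0.02988205  0.02      ]
[0.53421914 0.04404634 0.01      ]
[ 0.53596986 -0.02832508  0.01      ]
[ 0.53836927 -0.09961495  0.01      ]
(331.2564102564102, 172.7179487179487) 3.870410442352295 [ 0.59067796 -0.03503387  0.024     ]
delta mm [ 84.6 244.7 168.3] turn [-0.01 -0.15 -0.14] tool axes [[-0.003, 0.0, 1.0], [0.002, 1.0, -0.0], [-1.0, 0.002, -0.003]]
```

Emit:
send_rows(
  motion=[
    [0,0.012,0.008,0,0,0],
    [0,0.035,0.024,0,0,0],
    [0,0.068,0.047,0,0,0],
    [0,0.1,0.069,0,0,0],
    [0,0.133,0.091,0,0,0],
    [0,0.165,0.113,0,0,0],
    [0,0.197,0.135,0,0,0],
    [0.01,0.222,0.152,0,0,0],
    [0.03,0.24,0.163,0,0,0],
    [0.06,0.246,0.168,0,0,0],
    [0.085,0.246,0.168,0,0,0],
    [0.105,0.246,0.168,0,0,0],
    [0.11,0.246,0.168,0,0,0],
    [0.11,0.246,0.168,0,0,0],
    [0.11,0.246,0.168,0,0,0],
  ],
  hand=0.045,
)

```text
time: 21.65
tool_pos: [0.5907, -0.0352, 0.0762]
orientation: [0.001, 1.571, -0.0]
force: [-0.0, -1.0, 0.5]
width: 0.0453
```

Run:
```python
from m import *
go(.5905,-.034,.014,np.pi/2)
c=cam("side"); crop(c,"pics/s13.png",245,130,345,250,5)
```

```text
delta mm [62.2  1.2 -0.2] turn [-0.03 -0.04 -0.01] tool axes [[-0.001, 0.0, 1.0], [0.0, 1.0, -0.0], [-1.0, 0.0, -0.001]]
```

View pics/s13.png

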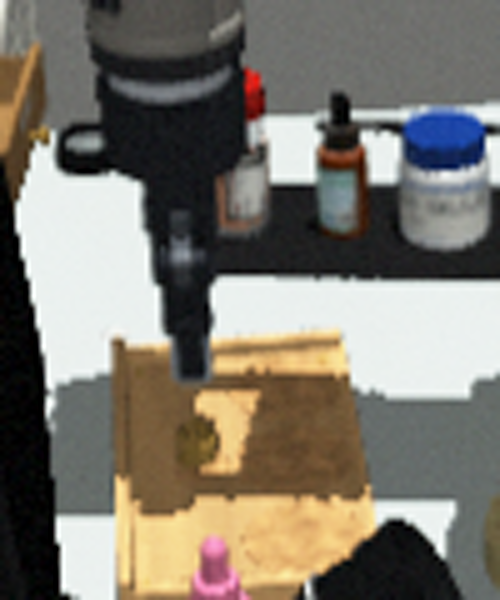

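The gripper tip at about (284,206) hangs directly above the weight at (284,218). Descending.

Emit:
send_rows(
  motion=[
    [0.015,0.001,0,0,0,0],
    [0.03,0.001,0,0,0,0],
    [0.043,0.001,0,0,0,0],
    [0.052,0.001,0,0,0,0],
    [0.058,0.001,0,0,0,0],
    [0.06,0.001,0,0,0,0],
    [0.06,0.001,0,0,0,0],
    [0.06,0.001,0,0,0,0],
  ],
)

```text
time: 22.37
tool_pos: [0.5912, -0.0342, 0.0171]
orientation: [0.0, 1.57, -0.0]
force: [-0.5, -0.0, 0.3]
width: 0.0453
```

Run:
```python
from m import *
go(.5905,-.034,.0135,np.pi/2)
c=cam("side"); crop(c,"pics/s14.png",245,130,345,250,5)
```

```text
delta mm [ 3.6  0.2 -0.7] turn [-0.01  0.07  0.01] tool axes [[0.001, 0.0, 1.0], [-0.0, 1.0, -0.0], [-1.0, -0.0, 0.001]]
```

View pics/s14.png

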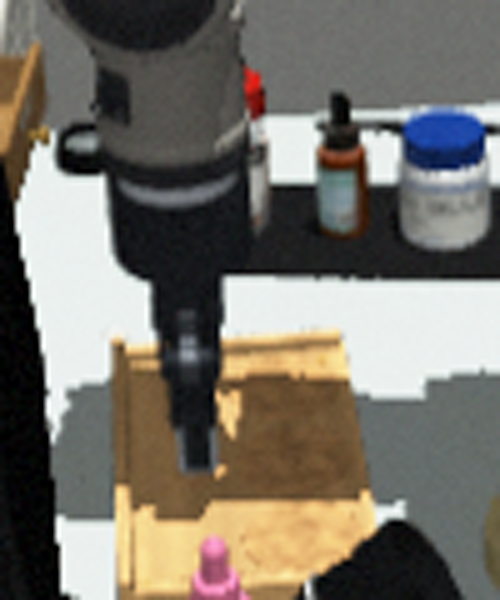

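Emit:
send_rows(
  motion=[
    [0.001,0,0,0,0,0],
    [0.003,0,0,0,0,0],
    [0.003,0,0,0,0,0],
    [0.003,0,0,0,0,0],
  ],
)

```text
time: 22.75
tool_pos: [0.5906, -0.034, 0.0133]
orientation: [0.0, 1.571, 0.0]
force: [0.3, 0.7, 0.6]
width: 0.0448
```

Emit:
send_rows(
  motion=[
    [0,0,0,0,0,0],
    [0,0,0,0,0,0],
    [0,0,0,0,0,0],
    [0,0,0,0,0,0],
    [0,0,0,0,0,0],
    [0,0,0,0,0,0],
    [0,0,0,0,0,0],
    [0,0,0,0,0,0],
  ],
  hand=0.01,
)

```text
time: 23.42
tool_pos: [0.5908, -0.0341, 0.0136]
orientation: [0.0, 1.57, -0.0]
force: [-1.1, -0.8, 5.4]
width: 0.0189
```

Emit:
send_rows(
  motion=[
    [-0.01,0,0,0,0,0],
    [-0.03,0,0,0,0,0],
    [-0.06,0,0,0,0,0],
    [-0.095,0,0,0,0,0],
    [-0.13,0.005,-0.001,0,0,0],
    [-0.16,0.02,-0.004,0,0,0],
    [-0.18,0.045,-0.009,0,0,0],
    [-0.18,0.08,-0.017,0,0,0],
    [-0.18,0.118,-0.024,0,0,0],
    [-0.18,0.156,-0.032,0,0,0],
    [-0.18,0.194,-0.04,0,0,0],
    [-0.18,0.23,-0.048,0,0,0],
    [-0.18,0.265,-0.055,0,0,0],
    [-0.18,0.293,-0.061,0,0,0],
    [-0.18,0.313,-0.065,0,0,0],
    [-0.18,0.323,-0.067,0,0,0],
    [-0.18,0.323,-0.067,0,0,0],
    [-0.18,0.323,-0.067,0,0,0],
  ],
)

```text
time: 24.92
tool_pos: [0.5237, 0.2885, 0.1932]
orientation: [-0.001, 1.571, -0.0]
force: [-0.2, -0.4, -1.1]
width: 0.0193
```

Run:
```python
from m import *
go(.524,.289,.0275,np.pi/2)
c=cam("side"); crop(c,"pics/s15.png",215,100,415,320,3)
c=cam("top"); crop(c,"pics/t15.png",170,140,370,265,4)
```

```text
delta mm [165.7   0.6   0.4] turn [ 0.03 -0.02  0.04] tool axes [[-0.0, -0.001, 1.0], [-0.001, 1.0, 0.001], [-1.0, -0.001, -0.0]]
```

View pics/s15.png

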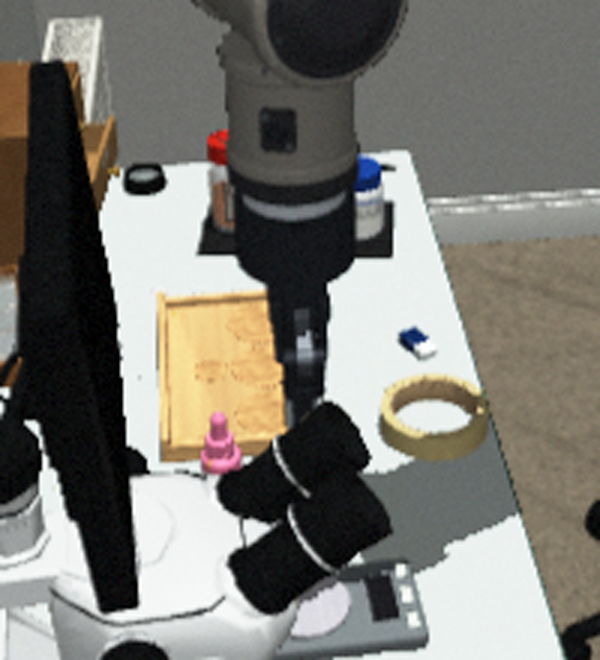

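View pics/t15.png

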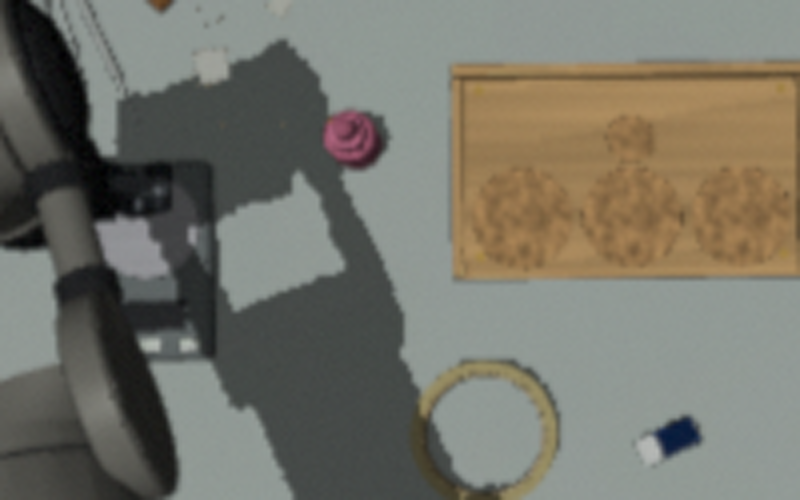

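The weight is off the stand and in the gripper (width 19 mm), above the pan. Only the eyepieces hide it from the side. Lowering.

Emit:
send_rows(
  motion=[
    [0.02,0,0,0,0,0],
    [0.05,0,0,0,0,0],
    [0.08,0,0,0,0,0],
    [0.11,0,0,0,0,0],
    [0.135,0,0,0,0,0],
    [0.15,0,0,0,0,0],
    [0.157,0,0,0,0,0],
    [0.161,0,0,0,0,0],
    [0.164,0,0,0,0,0],
    [0.164,0,0,0,0,0],
    [0.164,0,0,0,0,0],
  ],
)

```text
time: 25.93
tool_pos: [0.5245, 0.289, 0.0304]
orientation: [0.001, 1.569, 0.0]
force: [-0.2, 0.7, -0.3]
width: 0.0189
```

Emit:
send_rows(
  motion=[
    [0.001,0,0,0,0,0],
    [0.002,0,0,0,0,0],
    [0.003,0,0,0,0,0],
    [0.004,0,0,0,0,0],
    [0.0045,0,0,0,0,0],
    [0.0045,0,0,0,0,0],
    [0.0045,0,0,0,0,0],
  ],
)

```text
time: 26.52
tool_pos: [0.5239, 0.2891, 0.0256]
orientation: [0.0, 1.57, 0.0]
force: [-0.9, 0.2, 6.0]
width: 0.0192
```

Run:
```python
from m import *
c=cam("side"); crop(c,"pics/s16.png",255,210,375,320,5)
c=cam("top"); crop(c,"pics/t16.png",170,140,290,265,4); print(bot.get_obs()["tool_pos"])
```

```text
[0.52384562 0.28908756 0.02559793]
```

View pics/s16.png

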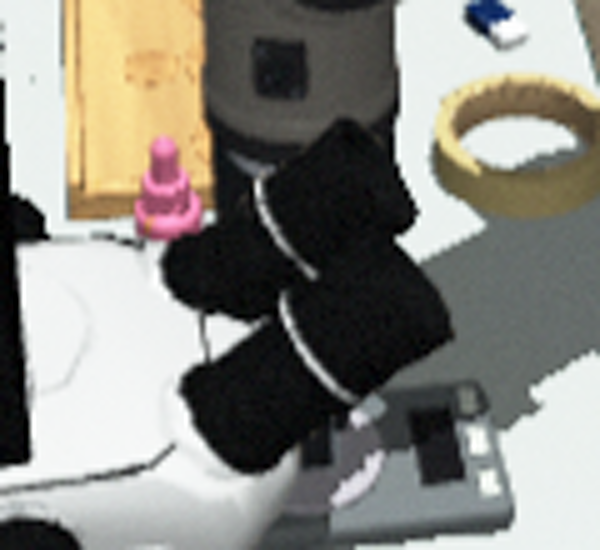

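Contact is at 6 N and z 0.0256, exactly as predicted. Releasing.

Emit:
send_rows(
  motion=[
    [-0.001,0,0,0,0,0],
    [-0.001,0,0,0,0,0],
    [-0.001,0,0,0,0,0],
    [-0.001,0,0,0,0,0],
    [-0.001,0,0,0,0,0],
    [-0.01,0,0,0,0,0],
    [-0.03,0,0,0,0,0],
    [-0.06,0,0,0,0,0],
    [-0.095,0,0,0,0,0],
    [-0.13,-0.01,0,0,0,0],
    [-0.16,-0.03,0,0,0,0],
    [-0.175,-0.065,0,0,0,0],
    [-0.175,-0.105,0,0,0,0],
    [-0.175,-0.14,0,0,0,0],
    [-0.175,-0.17,0,0,0,0],
    [-0.175,-0.19,0,0,0,0],
    [-0.175,-0.2,0,0,0,0],
    [-0.175,-0.2,0,0,0,0],
  ],
  hand=0.045,
)

```text
time: 28.12
tool_pos: [0.5238, 0.0873, 0.2004]
orientation: [0.002, 1.57, -0.002]
force: [0.7, 0.6, -0.9]
width: 0.0452
```

Run:
```python
from m import *
c=cam("top"); crop(c,"pics/t17.png",180,165,240,240,8)
p,m,r,mar=ctr(c,lambda h,i:(h[...,0]>18)&(h[...,0]<36)&(h[...,1]>90),(190,178,223,214)); print("weight",m,r,onz(c,*m,.036))
go(.4232,-.2805,.2,np.pi/2)
```

```text
weight (206.0, 196.15873015873015) 4.123205661773682 [0.52324256 0.28609939 0.036     ]
delta mm [   0.  -369.4 -100. ] turn [-0.11  0.03 -0.03] tool axes [[0.001, 0.002, 1.0], [0.0, 1.0, -0.002], [-1.0, 0.0, 0.001]]
```

View pics/t17.png

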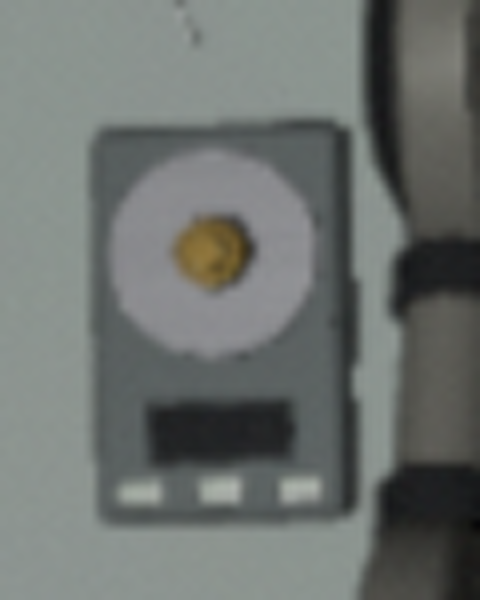

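The weight is upright in the middle of the pan: (206,196) in the image against the pan centre at (206,196). Next I return the wide jar.

Emit:
send_rows(
  motion=[
    [0,-0.012,-0.003,0,0,0],
    [0,-0.035,-0.009,0,0,0],
    [0,-0.07,-0.019,0,0,0],
    [0,-0.107,-0.029,0,0,0],
    [0,-0.145,-0.039,0,0,0],
    [0,-0.183,-0.05,0,0,0],
    [0,-0.221,-0.06,0,0,0],
    [0,-0.258,-0.07,0,0,0],
    [0,-0.293,-0.08,0,0,0],
    [0,-0.325,-0.088,0,0,0],
    [0,-0.35,-0.095,0,0,0],
    [0,-0.364,-0.099,0,0,0],
    [0,-0.3695,-0.1,0,0,0],
    [0,-0.3695,-0.1,0,0,0],
    [0,-0.3695,-0.1,0,0,0],
  ],
  hand=0.08,
)

```text
time: 29.42
tool_pos: [0.424, -0.2795, 0.1996]
orientation: [0.0, 1.571, 0.001]
force: [-0.5, -0.0, -0.0]
width: 0.0801
```

Run:
```python
from m import *
go(.4232,-.2803,.0284,np.pi/2)
c=cam("side"); crop(c,"pics/s18.png",235,60,395,220,4)
```

```text
delta mm [171.2  -0.9  -0.7] turn [ 0.04 -0.01 -0.05] tool axes [[-0.0, -0.001, 1.0], [0.001, 1.0, 0.001], [-1.0, 0.001, -0.0]]
```

View pics/s18.png

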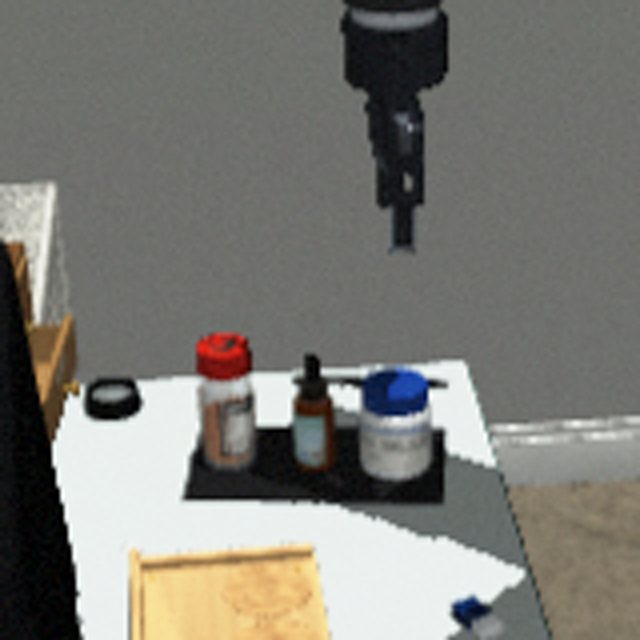

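All three containers stand on the mat, and the gripper is above the wide jar at (334,160). Descending and gripping.

Emit:
send_rows(
  motion=[
    [0.02,-0.001,-0.001,0,0,0],
    [0.05,-0.001,-0.001,0,0,0],
    [0.08,-0.001,-0.001,0,0,0],
    [0.1,-0.001,-0.001,0,0,0],
    [0.112,-0.001,-0.001,0,0,0],
    [0.124,-0.001,-0.001,0,0,0],
    [0.136,-0.001,-0.001,0,0,0],
    [0.148,-0.001,-0.001,0,0,0],
    [0.16,-0.001,-0.001,0,0,0],
    [0.167,-0.001,-0.001,0,0,0],
    [0.17,-0.001,-0.001,0,0,0],
    [0.17,-0.001,-0.001,0,0,0],
    [0.17,-0.001,-0.001,0,0,0],
  ],
)

```text
time: 30.55
tool_pos: [0.4231, -0.2813, 0.0302]
orientation: [-0.001, 1.57, 0.0]
force: [-0.5, -0.3, 0.1]
width: 0.0801
```

Emit:
send_rows(
  motion=[
    [0,0,0,0,0,0],
    [0,0,0,0,0,0],
    [0,0,0,0,0,0],
    [0,0,0,0,0,0],
    [0,0,0,0,0,0],
    [0,0,0,0,0,0],
    [0,0,0,0,0,0],
    [0,0,0,0,0,0],
    [0,0,0,0,0,0],
  ],
  hand=0.045,
)

```text
time: 31.3
tool_pos: [0.423, -0.2816, 0.031]
orientation: [-0.0, 1.57, -0.001]
force: [-1.3, 2.6, 8.8]
width: 0.0565
```

Emit:
send_rows(
  motion=[
    [-0.01,0,0,0,0,0],
    [-0.03,0,0,0,0,0],
    [-0.06,0,0,0,0,0],
    [-0.095,0,0,0,0,0],
    [-0.125,0.008,0.005,0,0,0],
    [-0.145,0.025,0.016,0,0,0],
    [-0.15,0.05,0.031,0,0,0],
    [-0.15,0.08,0.05,0,0,0],
    [-0.15,0.11,0.069,0,0,0],
    [-0.15,0.138,0.087,0,0,0],
    [-0.15,0.16,0.101,0,0,0],
    [-0.15,0.175,0.11,0,0,0],
    [-0.15,0.183,0.115,0,0,0],
    [-0.15,0.183,0.115,0,0,0],
    [-0.15,0.183,0.115,0,0,0],
  ],
)

```text
time: 32.55
tool_pos: [0.5374, -0.0989, 0.18]
orientation: [-0.001, 1.571, 0.0]
force: [0.3, 0.6, -0.7]
width: 0.0566
```

Run:
```python
from m import *
go(.538,-.0983,.037,np.pi/2)
c=cam("side"); crop(c,"pics/s19.png",235,60,395,220,4)
```

```text
delta mm [143.    0.6   0.7] turn [ 0.03 -0.01  0.02] tool axes [[-0.0, -0.001, 1.0], [-0.0, 1.0, 0.001], [-1.0, -0.0, -0.0]]
```

View pics/s19.png

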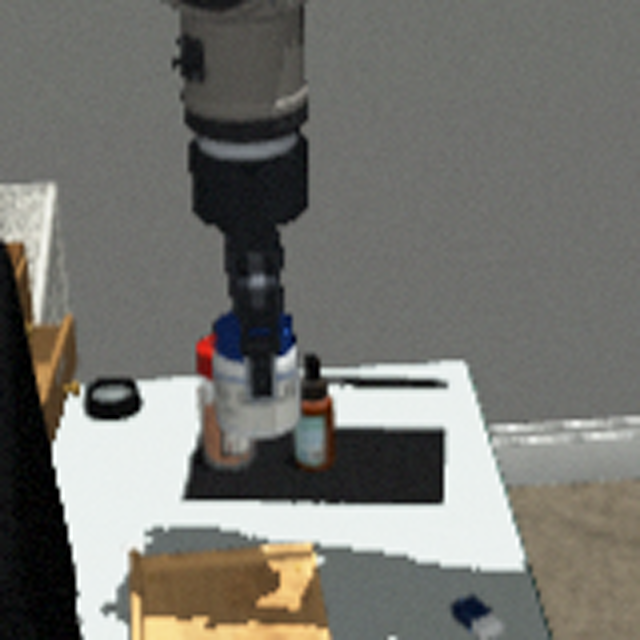

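The jar is upright in the gripper above its seat. Lowering.

Emit:
send_rows(
  motion=[
    [0.02,0,0,0,0,0],
    [0.05,0,0,0,0,0],
    [0.08,0,0,0,0,0],
    [0.105,0,0,0,0,0],
    [0.123,0,0,0,0,0],
    [0.133,0,0,0,0,0],
    [0.138,0,0,0,0,0],
    [0.141,0,0,0,0,0],
    [0.142,0,0,0,0,0],
    [0.143,0,0,0,0,0],
    [0.143,0,0,0,0,0],
    [0.143,0,0,0,0,0],
  ],
)

```text
time: 33.6
tool_pos: [0.5381, -0.0987, 0.0376]
orientation: [-0.0, 1.569, -0.0]
force: [0.6, 0.2, -1.5]
width: 0.0563
```

Emit:
send_rows(
  motion=[
    [0.0005,0,0,0,0,0],
    [0.001,0,0,0,0,0],
    [0.0015,0,0,0,0,0],
    [0.0015,0,0,0,0,0],
    [0.0015,0,0,0,0,0],
  ],
)

```text
time: 34.02
tool_pos: [0.5382, -0.0986, 0.037]
orientation: [-0.001, 1.569, -0.0]
force: [-2.7, 1.7, 10.1]
width: 0.0564
```

Emit:
send_rows(
  motion=[
    [-0.001,0,0,0,0,0],
    [-0.001,0,0,0,0,0],
    [-0.001,0,0,0,0,0],
    [-0.001,0,0,0,0,0],
    [-0.001,0,0,0,0,0],
    [-0.001,0,0,0,0,0],
    [-0.01,0,0,0,0,0],
    [-0.03,0,0,0,0,0],
    [-0.06,0,0,0,0,0],
    [-0.095,0,0,0,0,0],
    [-0.125,0,0,0,0,0],
    [-0.15,0,0,0,0,0],
    [-0.16,0,0,0,0,0],
    [-0.16,0,0,0,0,0],
  ],
  hand=0.08,
)

```text
time: 35.18
tool_pos: [0.5389, -0.0989, 0.1982]
orientation: [-0.001, 1.565, -0.001]
force: [0.4, 0.0, 0.1]
width: 0.0801
```

Run:
```python
from m import *
c=cam("side"); crop(c,"pics/s20.png",235,60,395,220,4)
go(.4902,-.2911,.197,np.pi/2)
```

```text
delta mm [  -1.  -192.5  -47.7] turn [-0.01  0.1   0.03] tool axes [[0.002, 0.0, 1.0], [-0.0, 1.0, -0.0], [-1.0, -0.0, 0.002]]
```

View pics/s20.png

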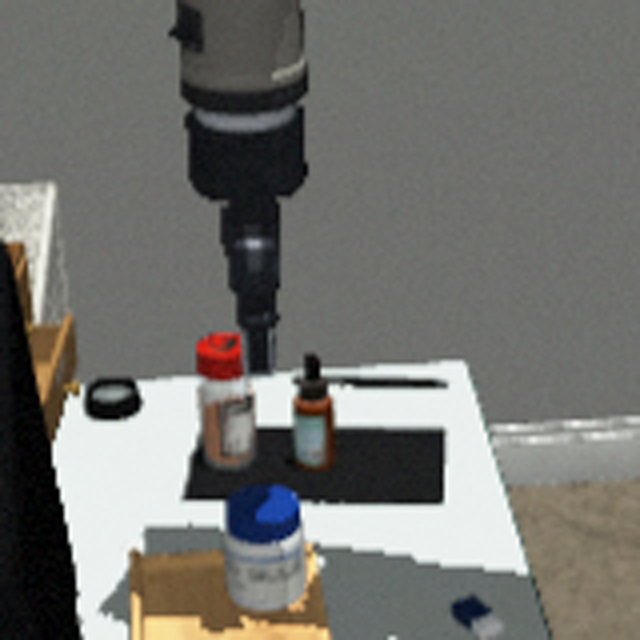

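The wide jar is back on its seat at about (301,196). Next the dropper.

Emit:
send_rows(
  motion=[
    [0,-0.012,-0.003,0,0,0],
    [0,-0.035,-0.009,0,0,0],
    [0,-0.07,-0.017,0,0,0],
    [0,-0.107,-0.027,0,0,0],
    [0,-0.142,-0.035,0,0,0],
    [0,-0.17,-0.042,0,0,0],
    [0,-0.187,-0.046,0,0,0],
    [0,-0.1925,-0.048,0,0,0],
    [0,-0.1925,-0.048,0,0,0],
    [0,-0.1925,-0.048,0,0,0],
    [0,-0.1925,-0.048,0,0,0],
  ],
  hand=0.052,
)

```text
time: 36.15
tool_pos: [0.4896, -0.2898, 0.1946]
orientation: [0.0, 1.572, 0.002]
force: [-0.6, 0.4, 0.5]
width: 0.0517
```

Run:
```python
from m import *
go(.4902,-.2911,.0414,np.pi/2)
```

```text
delta mm [153.2  -1.5   0.7] turn [ 0.05 -0.06 -0.08] tool axes [[-0.001, -0.001, 1.0], [0.001, 1.0, 0.001], [-1.0, 0.001, -0.001]]
```

Emit:
send_rows(
  motion=[
    [0.02,-0.001,0,0,0,0],
    [0.05,-0.001,0,0,0,0],
    [0.08,-0.001,0,0,0,0],
    [0.105,-0.001,0,0,0,0],
    [0.12,-0.001,0,0,0,0],
    [0.135,-0.001,0,0,0,0],
    [0.145,-0.001,0,0,0,0],
    [0.15,-0.001,0,0,0,0],
    [0.152,-0.001,0,0,0,0],
    [0.152,-0.001,0,0,0,0],
    [0.152,-0.001,0,0,0,0],
  ],
)

```text
time: 37.07
tool_pos: [0.4902, -0.2921, 0.0441]
orientation: [-0.001, 1.57, -0.0]
force: [-0.4, 0.6, -0.1]
width: 0.0517
```

Emit:
send_rows(
  motion=[
    [0,0,0,0,0,0],
    [0,0,0,0,0,0],
    [0,0,0,0,0,0],
    [0,0,0,0,0,0],
    [0,0,0,0,0,0],
    [0,0,0,0,0,0],
    [0,0,0,0,0,0],
    [0,0,0,0,0,0],
    [0,0,0,0,0,0],
  ],
  hand=0.02,
)

```text
time: 37.82
tool_pos: [0.4901, -0.292, 0.0443]
orientation: [-0.0, 1.569, -0.0]
force: [-0.2, 2.9, 7.0]
width: 0.0306
```

Emit:
send_rows(
  motion=[
    [-0.01,0,0,0,0,0],
    [-0.03,0,0,0,0,0],
    [-0.06,0,0,0,0,0],
    [-0.095,0,0,0,0,0],
    [-0.125,0.01,0,0,0,0],
    [-0.145,0.03,0.003,0,0,0],
    [-0.155,0.065,0.008,0,0,0],
    [-0.155,0.1,0.013,0,0,0],
    [-0.155,0.138,0.018,0,0,0],
    [-0.155,0.176,0.023,0,0,0],
    [-0.155,0.214,0.028,0,0,0],
    [-0.155,0.25,0.033,0,0,0],
    [-0.155,0.283,0.038,0,0,0],
    [-0.155,0.31,0.042,0,0,0],
    [-0.155,0.328,0.044,0,0,0],
    [-0.155,0.336,0.045,0,0,0],
    [-0.155,0.336,0.045,0,0,0],
    [-0.155,0.336,0.045,0,0,0],
  ],
)

```text
time: 39.32
tool_pos: [0.5347, 0.0434, 0.1985]
orientation: [-0.001, 1.571, -0.0]
force: [0.5, 0.1, -0.6]
width: 0.0305
```

Run:
```python
from m import *
go(.535,.0442,.0503,np.pi/2)
c=cam("side"); crop(c,"pics/s21.png",235,80,395,240,4)
```

```text
delta mm [148.2   0.9   0.3] turn [0.02 0.01 0.03] tool axes [[0.0, -0.0, 1.0], [-0.001, 1.0, 0.0], [-1.0, -0.001, 0.0]]
```

View pics/s21.png

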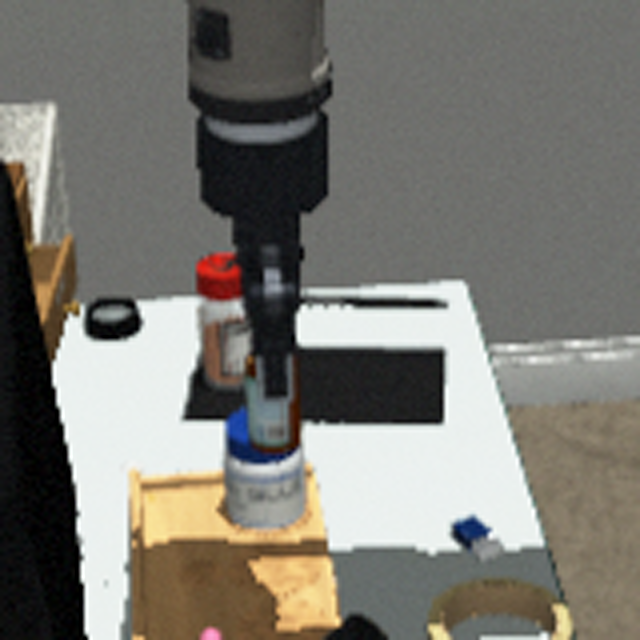

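Emit:
send_rows(
  motion=[
    [0.02,0,0,0,0,0],
    [0.05,0,0,0,0,0],
    [0.08,0,0,0,0,0],
    [0.105,0,0,0,0,0],
    [0.125,0,0,0,0,0],
    [0.137,0,0,0,0,0],
    [0.142,0,0,0,0,0],
    [0.145,0,0,0,0,0],
    [0.147,0,0,0,0,0],
    [0.148,0,0,0,0,0],
    [0.148,0,0,0,0,0],
    [0.148,0,0,0,0,0],
  ],
)

```text
time: 40.37
tool_pos: [0.5352, 0.0439, 0.0511]
orientation: [0.0, 1.569, -0.0]
force: [1.0, -0.2, -1.4]
width: 0.0304
```

Emit:
send_rows(
  motion=[
    [0.0005,0,0,0,0,0],
    [0.001,0,0,0,0,0],
    [0.0015,0,0,0,0,0],
    [0.0015,0,0,0,0,0],
    [0.0015,0,0,0,0,0],
  ],
)

```text
time: 40.78
tool_pos: [0.5356, 0.044, 0.0502]
orientation: [-0.0, 1.568, 0.0]
force: [-0.9, 0.2, 8.8]
width: 0.0309
```

Emit:
send_rows(
  motion=[
    [-0.001,0,0,0,0,0],
    [-0.001,0,0,0,0,0],
    [-0.001,0,0,0,0,0],
    [-0.001,0,0,0,0,0],
    [-0.001,0,0,0,0,0],
    [-0.001,0,0,0,0,0],
    [-0.01,0,0,0,0,0],
    [-0.03,0,0,0,0,0],
    [-0.06,0,0,0,0,0],
    [-0.095,0,0,0,0,0],
    [-0.125,0,0,0,0,0],
    [-0.15,0,0,0,0,0],
    [-0.15,0,0,0,0,0],
  ],
  hand=0.052,
)

```text
time: 41.87
tool_pos: [0.5373, 0.0438, 0.2051]
orientation: [-0.0, 1.56, -0.0]
force: [0.9, 0.2, -0.7]
width: 0.0523
```

Run:
```python
from m import *
c=cam("side"); crop(c,"pics/s22.png",235,80,395,240,4)
go(.5593,-.3023,.2,np.pi/2)
```

```text
delta mm [   2.6 -346.2   23.1] turn [-0.    0.39  0.02] tool axes [[0.007, 0.0, 1.0], [-0.0, 1.0, -0.0], [-1.0, -0.0, 0.007]]
```

View pics/s22.png

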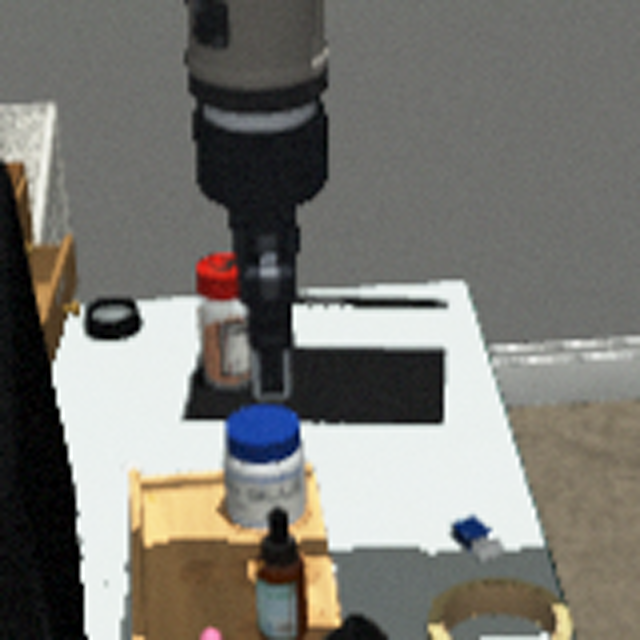

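The dropper is upright on its seat at (305,230). Next the tall jar.

Emit:
send_rows(
  motion=[
    [0,-0.015,0.001,0,0,0],
    [0,-0.04,0.003,0,0,0],
    [0,-0.075,0.005,0,0,0],
    [0,-0.112,0.008,0,0,0],
    [0,-0.15,0.011,0,0,0],
    [0,-0.188,0.013,0,0,0],
    [0,-0.226,0.016,0,0,0],
    [0,-0.262,0.018,0,0,0],
    [0,-0.295,0.021,0,0,0],
    [0,-0.322,0.022,0,0,0],
    [0,-0.338,0.024,0,0,0],
    [0,-0.346,0.024,0,0,0],
    [0,-0.346,0.024,0,0,0],
    [0,-0.346,0.024,0,0,0],
  ],
  hand=0.058,
)

```text
time: 43.08
tool_pos: [0.5582, -0.3013, 0.1979]
orientation: [0.001, 1.572, 0.001]
force: [0.0, -0.2, -0.9]
width: 0.0579
```

Run:
```python
from m import *
go(.5593,-.3023,.0811,np.pi/2)
```

```text
delta mm [116.8  -1.2   1.2] turn [-0.02 -0.08 -0.09] tool axes [[-0.001, 0.0, 1.0], [0.002, 1.0, -0.0], [-1.0, 0.002, -0.001]]
```

Emit:
send_rows(
  motion=[
    [0.02,-0.001,0,0,0,0],
    [0.05,-0.001,0,0,0,0],
    [0.075,-0.001,0,0,0,0],
    [0.095,-0.001,0,0,0,0],
    [0.107,-0.001,0,0,0,0],
    [0.112,-0.001,0,0,0,0],
    [0.114,-0.001,0,0,0,0],
    [0.114,-0.001,0,0,0,0],
    [0.114,-0.001,0,0,0,0],
  ],
)

```text
time: 43.83
tool_pos: [0.5594, -0.3032, 0.0862]
orientation: [-0.001, 1.569, -0.001]
force: [-0.2, 0.0, 0.0]
width: 0.0582
```

Emit:
send_rows(
  motion=[
    [0,0,0,0,0,0],
    [0,0,0,0,0,0],
    [0,0,0,0,0,0],
    [0,0,0,0,0,0],
    [0,0,0,0,0,0],
    [0,0,0,0,0,0],
    [0,0,0,0,0,0],
    [0,0,0,0,0,0],
  ],
  hand=0.03,
)

```text
time: 44.5
tool_pos: [0.5594, -0.3034, 0.0865]
orientation: [-0.001, 1.568, -0.001]
force: [0.1, 1.9, 6.4]
width: 0.042
```

Emit:
send_rows(
  motion=[
    [-0.01,0,0,0,0,0],
    [-0.03,0,0,0,0,0],
    [-0.06,0,0,0,0,0],
    [-0.09,0,0,0,0,0],
    [-0.118,0.01,0,0,0,0],
    [-0.13,0.03,-0.002,0,0,0],
    [-0.13,0.06,-0.005,0,0,0],
    [-0.13,0.095,-0.008,0,0,0],
    [-0.13,0.13,-0.011,0,0,0],
    [-0.13,0.165,-0.014,0,0,0],
    [-0.13,0.2,-0.017,0,0,0],
    [-0.13,0.23,-0.019,0,0,0],
    [-0.13,0.255,-0.021,0,0,0],
    [-0.13,0.27,-0.022,0,0,0],
    [-0.13,0.277,-0.023,0,0,0],
    [-0.13,0.277,-0.023,0,0,0],
    [-0.13,0.277,-0.023,0,0,0],
  ],
)

```text
time: 45.92
tool_pos: [0.5358, -0.0265, 0.2151]
orientation: [-0.001, 1.57, -0.0]
force: [-0.2, -0.6, -1.2]
width: 0.0418
```

Run:
```python
from m import *
go(.5365,-.0262,.0925,np.pi/2)
c=cam("side"); crop(c,"pics/s23.png",235,80,395,240,4)
```

```text
delta mm [122.6   0.4   0.7] turn [0.01 0.03 0.03] tool axes [[0.0, -0.0, 1.0], [-0.001, 1.0, 0.0], [-1.0, -0.001, 0.0]]
```

View pics/s23.png

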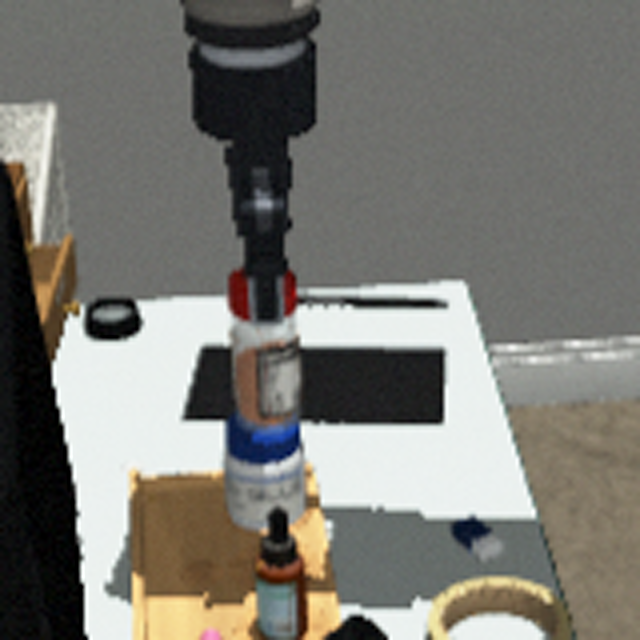

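The tall jar is upright above the middle seat. Lowering.

Emit:
send_rows(
  motion=[
    [0.02,0,0,0,0,0],
    [0.045,0,0,0,0,0],
    [0.07,0,0,0,0,0],
    [0.09,0,0,0,0,0],
    [0.105,0,0,0,0,0],
    [0.114,0,0,0,0,0],
    [0.118,0,0,0,0,0],
    [0.121,0,0,0,0,0],
    [0.122,0,0,0,0,0],
    [0.123,0,0,0,0,0],
    [0.123,0,0,0,0,0],
    [0.123,0,0,0,0,0],
  ],
)

```text
time: 46.97
tool_pos: [0.5362, -0.0262, 0.0925]
orientation: [-0.0, 1.569, -0.0]
force: [0.1, -0.2, 0.4]
width: 0.0417
```

Emit:
send_rows(
  motion=[
    [0.0005,0,0,0,0,0],
    [0.001,0,0,0,0,0],
    [0.001,0,0,0,0,0],
    [0.001,0,0,0,0,0],
  ],
)

```text
time: 47.3
tool_pos: [0.5367, -0.0261, 0.0925]
orientation: [-0.001, 1.568, -0.0]
force: [-1.7, -0.7, 8.1]
width: 0.042
```

Emit:
send_rows(
  motion=[
    [-0.001,0,0,0,0,0],
    [-0.001,0,0,0,0,0],
    [-0.001,0,0,0,0,0],
    [-0.001,0,0,0,0,0],
    [-0.001,0,0,0,0,0],
    [-0.01,0,0,0,0,0],
    [-0.03,0,0,0,0,0],
    [-0.06,0,0,0,0,0],
    [-0.095,0,0,0,0,0],
    [-0.13,0,0,0,0,0],
    [-0.15,-0.03,-0.03,0,0,0],
    [-0.15,-0.06,-0.06,0,0,0],
    [-0.15,-0.09,-0.09,0,0,0],
    [-0.15,-0.12,-0.11,0,0,0],
    [-0.15,-0.16,-0.11,0,0,0],
    [-0.15,-0.19,-0.11,0,0,0],
    [-0.15,-0.21,-0.11,0,0,0],
    [-0.15,-0.22,-0.11,0,0,0],
    [-0.15,-0.22,-0.11,0,0,0],
  ],
  hand=0.057,
)

```text
time: 48.88
tool_pos: [0.4255, -0.2476, 0.241]
orientation: [0.002, 1.571, -0.002]
force: [0.5, 0.3, 0.5]
width: 0.057
```

Run:
```python
from m import *
c=cam("side"); crop(c,"pics/s24.png",235,120,395,300,4)
c=cam("top"); crop(c,"pics/t24.png",180,145,380,275,4)
def rep(n,f,box,z):
    p,m,r,mar=ctr(c,f,box); print(n,np.round(m,1),np.round(onz(c,*m,z),4))
rep("red",red,(310,170,348,210),.115)
rep("blue",blue,(340,170,380,215),.084)
rep("droptop",lambda h,i:h[...,2]<60,(290,175,312,208),.075)
rep("weight",lambda h,i:(h[...,0]>18)&(h[...,0]<36)&(h[...,1]>90),(190,178,223,214),.036)
rep("tape",lambda h,i:(h[...,0]>15)&(h[...,0]<32)&(h[...,1]>50),(265,225,318,268),.025)
rep("eraser",blue,(325,235,350,260),.012)
print(bot.get_obs()["force"],bot.get_obs()["qvel"])
```

```text
red [329.1 189.8] [ 0.5363 -0.0266  0.115 ]
blue [357.9 190.7] [ 0.5385 -0.0994  0.084 ]
droptop [300.4 192.7] [0.532  0.0437 0.075 ]
weight [206.  196.2] [0.5232 0.2861 0.036 ]
tape [290.6 248.1] [0.393  0.0677 0.025 ]
eraser [339.  248.4] [ 0.3935 -0.058   0.012 ]
[ 0.38437995  0.22466466 -1.19119203] [ 0.02209476 -0.00776026  0.01113649 -0.00042193 -0.00043226 -0.00111085]
```

View pics/s24.png

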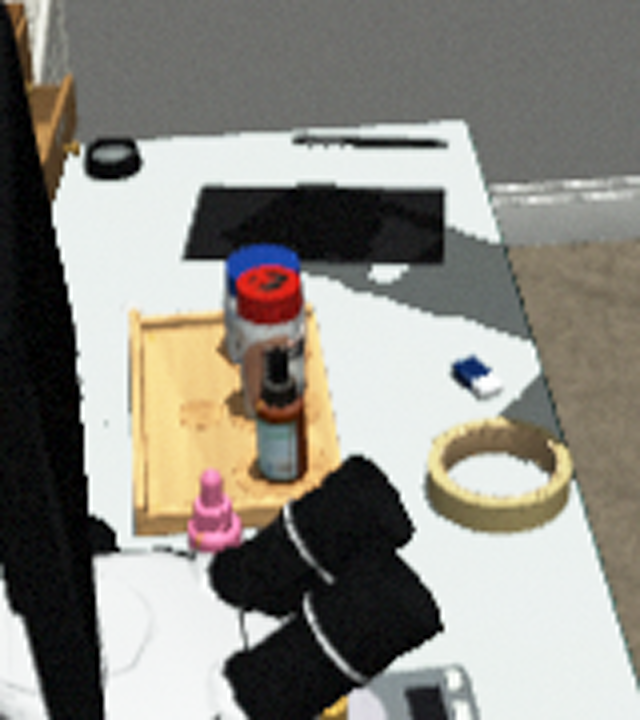

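View pics/t24.png

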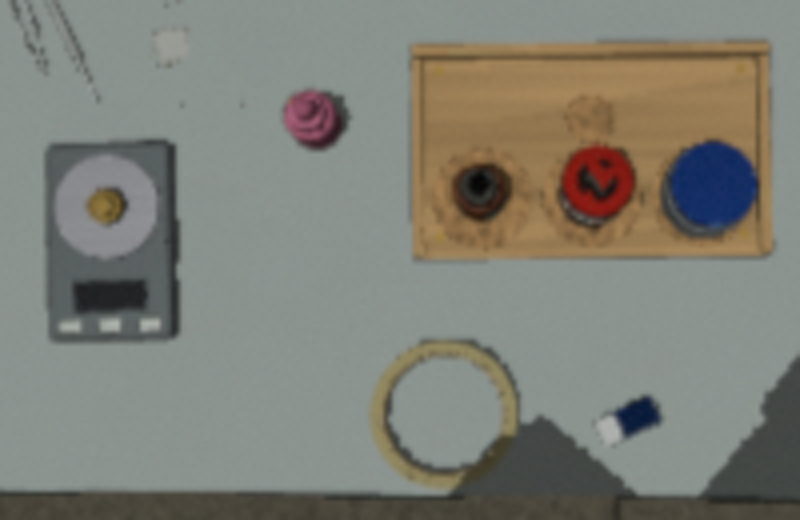

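Everything is back upright, with the containers within about 2 mm of where they started. The eraser and tape have not moved. Handing in.

Run:
```python
from rig import bot
print(bot.finish_job())
```

```text
the job is handed in; nothing more can be done
None
```

The job is done and handed in at about 49 s of the 144 s allowed; `finish_job()` gives no verdict, so I can only report my own checks. I moved the tall jar, dropper and wide jar to the mat, then stood the brass weight on the pan. After that I put the wide jar, dropper and tall jar back on their own seats.

Last checks from the top camera, with the arm raised clear and touching nothing:

| Item | Result |
|---|---|
| Tall jar | under 1 mm from its start |
| Dropper | about 1 mm from its start |
| Wide jar | about 2 mm from its start |
| Weight | upright, about 3 mm from the pan centre by calibration (the two coincide in the image) |
| Eraser and tape | not moved, within what the camera can resolve |
| Pink look-alike | never touched |

- **Dropper reading:** the camera put it about 3 mm nearer the robot than the gripper position did. The before and after camera readings agree with each other, so I take this as calibration error.
- **Weight from the side:** the microscope eyepieces hide most of the pan from the side camera, so the weight's placing rests on the top view and the contact height when it was set down.

No check failed.

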